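Hang the rinsed measuring beaker to dry and flip the hold-down over it

ROBOT

A 6-joint arm with a two-finger parallel gripper is mounted at the origin on a cart in front of the work surface, level with it; the furniture and walls round the work are solid. World frame = base frame: x ahead of the robot, y to its left, z up, the work surface at z = 0. Lengths are in mm, angles in rad, forces in N, time in s.
With the tool pointing down it reaches from about 275 to 750 mm from the base axis. Payload 10.2 kg.
Tool frame: the origin (TCP) lies on the centre line of the jaws, within the pads' length; the fingertips stand 19 mm ahead of it and the grasp point (between the pads) is the TCP (env.tip_extent is the y of the fingertips in the tool frame, in mm); y points along the fingers, x is the direction in which the jaws open and shut, and the axes are right-handed (so a half turn about y gives the same grasp; the last joint's range is limited). The gripper opens to 88 mm and grips with 3 to 60 N. Pads are 18 mm wide; open, the fingers measure 123 mm over their backs; the gripper's body (75 mm by 187 mm) begins 45 mm behind the grasp point.
Start: joints at [1.023, 0.313, 1.498, -0, 1.331, -0.223], TCP at [167.551, 497.552, 257.72] pointing down, gripper open.
Joint ranges: [-2.94, 2.94], [-0.97, 2.17], [0.19, 2.56], [-1.23, 4.37], [0.02, 3.11], [-2.88, 2.88]. Speed limits (rad/s): [2.39, 2.39, 3.01, 3.14, 3.14, 3.14].

INTERFACE

Orientations are given as a 3x3 rotation matrix whose columns are the frame's x, y, z axes.
In Python, from station import env, cams, job gives the robot as it stands.
- The arm moves only by the tool apply_moves, never from a script. Its arguments are lists of equal length, an entry for each row: "translation": the shift along the tool's x, y, z scaled (see below), a list of three; "rot": the turn, a rotation vector about the tool's x, y, z scaled (see below), a list of three; "claw": the closure, from -1 (fully open) to 1 (shut), so that 0 is half open. In form: {"translation": [[x, y, z], ...], "rot": [[wx, wy, wz], ...], "claw": [claw, ...]}. A call has exactly 8 rows; each row shifts and turns the commanded pose from where the row before left it, along the tool's axes as they then stand; what a row does not reach is not made up. The controller multiplies each number of a shift by 2.5 cm and each number of a turn by 0.1 rad. A row lasts 1/12 s, in which the tool goes at most 41.7 mm and 7.16 degrees, less where a joint would pass 70% of its speed; a pose out of reach is approached as far as the arm can. A call with a number of a shift or a turn outside -1 to 1 is refused whole. A call with a gripper value outside its range is refused whole. The fingers move at their own pace and stop on an object; "squeeze" is the grip in N (left out, the last holds). Time passes only in rows, so rows that do not move let the fingers close, or fill a call up. It gives the time, the measured TCP pose, the force and the opening at its end, in the units of the state.
- env.sense(): the state, without advancing time (a new reading comes with each control period).
- cams.snapshot(name): name is "scene" or "top" or "wrist"; returns the picture (384x512x3 uint8, red, green, blue); there is no depth.
- cams.camera_model(name): a dict with "vfov" (degrees; the focal length in pixels is half the picture's height over the tangent of half this angle, whatever the lens; pixels are square), "cx", "cy" (the principal point, pixels), "xyz" and "attitude" of the camera in the world; the wrist camera has in their place "T_tool_cam" (4x4, takes a point from camera to tool coordinates, whose origin is the TCP and whose axes are the tool frame's). Camera axes: x right, y up, looking along -z (the intrinsics and any distortion apply to the point x, -y, -z); pixel columns grow to the right and rows downward; lengths in mm; the calibration is good to about 2 mm. A picture is of the moment at which its call begins: read the wrist's pose just before it. camera_model takes no time and is no camera call.
- job.close_job(): hands the job in, once; it reports no verdict.
The state is a dict: "t": time; "qpos": joint angles; "dq": joint speeds; "tau": joint torques, N m; "tcp_pos": TCP position; "tcp_rot": TCP orientation; "contact_force": force on the tool from outside, world axes, zero at the start; "wrist_torque": the same for the moment, N m; "opening": finger opening in mm.
Only numpy, scipy, OpenCV 4.12 (cv2) and the standard library are available. Lean on these libraries where they do the work, as an engineer would, in place of code of your own. Each camera call takes 0.05 s, during which the arm holds its last target. There are 200 camera calls.

TASK

The wide steel measuring beaker has just been rinsed and lies on its side in the draining tray. Turn it upside down and gently lower it over the free wire peg of the drying rack until its rim is fully home on the peg's rest bars, and only then let go; then tip the sprung hold-down bail towards the robot past its snap point so that it springs down over the beakers. Leave the slim beaker upside down on its own peg and do not push the scissors or the tape roll about.

Things in the scene. Friction and masses are not known exactly. Their poses are not given: they have to be found in the camera images.
- beaker: the wide measuring beaker, plain steel, a straight hollow cylinder 58 mm in outer diameter, 84 mm long, 52 mm inside, floor 4 mm thick, about 0.11 kg, stiff (a 15 N grip does no harm). It starts lying on its side in the draining tray, mouth roughly to the left (+y). Origin: centre of the outside of its closed bottom; its z axis runs along the cylinder from bottom to mouth.
- beaker_mouth (a point): centre of the wide beaker's open mouth, in the plane of the rim, 84 mm along the beaker's z axis from its origin
- tray: grey plastic draining tray 114 x 104 mm, lip 8 mm high, fixed. Origin: centre of its underside, on the table; its floor is 4 mm up, and two ribs (7 mm above the table, 34 mm apart) along its x axis lie either side of the beaker and keep it from rolling; the beaker's axis lies 33 mm above the table.
- peg_wide: the free drying peg, fixed on the rack at its left or right place: two crossed steel wire hairpins, 47 mm across up to 54 mm above the origin, narrowing to 20 mm at the top, 78.5 mm above the origin. Origin: centre of its foot, on the rack's drip plate, 6 mm above the table; z up. Four wire rest bars, top 8.5 mm above the origin and reaching 38 mm out, carry the beaker's rim.
- peg_wide_seat (a point): centre of the free peg at the top of its rest bars, where the centre of the mouth of a fully seated beaker comes (14.5 mm above the table)
- peg_slim: the other drying peg of the same make, only 36 mm across and 58.5 mm high, 104 mm beside the free one; the slim beaker hangs on it. Origin: centre of its foot, 6 mm above the table.
- slim_beaker: the small slim measuring beaker, plain steel, 46 mm in diameter, 60 mm long, already upside down on the slim peg (its top is 74.5 mm above the table). Origin: centre of its closed bottom, which is uppermost; its z axis points from the bottom to the mouth, so down.
- rack: the steel drying rack, fixed: drip plate from 45 mm before its origin to 62 mm behind it (its x axis points away from the robot) and 236 mm wide (its y axis), lip 11 mm high, the two pegs 52 mm left and right of the origin. Two brackets at its ends (y = -110 and +110 mm, x = +25 to +55 mm, 71 mm high) carry the bail. Origin: on the table, between the pegs.
- bail (a joint): angle of the hold-down bail, a U-shaped steel wire with over-centre tension springs, in rad: 0 = sprung back (away from the robot) at its open stop, where it starts; 1.35 = sprung down at its closed stop over the beakers. Its snap point is at about 0.68; tipped past it, it springs on by itself to the closed stop. It takes about 3.5 N at the crossbar to leave a stop.
- bail_grip (a point): middle of the bail's crossbar, in a black rubber sleeve 11 mm thick and 56 mm long that lies along the rack's y axis (whole crossbar 206 mm, its wire 7 mm thick). Above the table / behind the rack's origin (along its +x) it is at 109.5 / 78 mm with the bail open, 122 / 38 mm at the snap point and 107.5 / 0 mm closed, 4 mm clear of a seated beaker.
- bail_hinge (a point): middle of the bail's hinge axis, which runs along the rack's y axis 60 mm above the table, 40 mm behind the rack's origin; the crossbar swings round it at a radius of 62 mm
- scissors: scissors with black handles, lying on the table left of the tray, 84 x 182 x 9 mm; origin: centre of the underside. Not to be disturbed.
- clear_tape: small roll of tape, 54 mm in diameter, 18 mm high, lying flat on the table; origin: centre of the underside. Not to be disturbed.
Not all that is in view belongs to the job. Leave any green look-alike of the slim_beaker alone.

How it is judged (in metres and radians):
On the way, in this order (a step that is already met when the one before it is completed fails the run):
1. the wide beaker is upside down, fully home on the free peg and let go (angle between beaker's own z axis and vertical above 3.05 rad and horizontal distance between beaker and peg_wide below 0.006 m and distance between beaker_mouth and peg_wide_seat below 0.007 m and contact force between the fingers and beaker below 0.05 N), for 0.2 s.
2. the bail has sprung down to its closed stop over the beakers (value of joint bail above 1.29 rad), for 0.2 s.
At the end, for the whole second after the job is handed in: Wide beaker upside down on the free peg (axis within 5 degrees of vertical, bottom within 6 mm of the peg axis, mouth centre within 7 mm of the seat), at rest; bail within 0.06 rad of its closed stop; slim beaker upside down on its own peg, within 8 mm of its start (angle between each of beaker, slim_beaker's own z axis and vertical above 3.05 rad and horizontal distance between beaker and peg_wide below 0.006 m and distance between beaker_mouth and peg_wide_seat below 0.007 m and linear speed of beaker below 0.02 m/s and value of joint bail above 1.29 rad and horizontal distance between slim_beaker and peg_slim below 0.006 m and distance of slim_beaker from where it was at the start of the episode below 0.008 m); the robot touches nothing.
It fails at once if the beaker is dropped or forced hard on to the free peg (more than 40 N between them) (contact force between beaker and peg_wide above 40 N).
It fails at once if the beaker is let fall (it moves faster than 0.5 m/s with no finger on it, a fall of over 12 mm) (contact force between the fingers and beaker below 0.05 N and linear speed of beaker above 0.5 m/s).
It fails at once if the slim beaker is lifted or knocked off its peg (moved more than 20 mm) (distance of slim_beaker from where it was at the start of the episode above 0.02 m).
It fails at once if the scissors or the small tape roll pushed away (more than 40 mm) (distance of any of scissors, clear_tape from where it was at the start of the episode above 0.04 m).
It also fails if it takes over 62 s, if anything falls off the work surface, if the arm or the gripper's body presses on something with over 40 N, if the wrist force passes 120 N, or if a joint passes its speed limit or range.

## Working session

There is one attempt and no reset: what is moved stays moved. The work goes in short steps, Python scripts to look and compute and a tool call to move; the robot and the scene stay as the last step left them, time stands still between calls to the robot, and variables do not carry over. Pictures are saved under pics/ and viewed, about 8 in all and at most 12, crops included, and the job is handed in when it is done.

Besides the shell and the picture viewer there is one more tool, called as name(argument=value, ...) on one line, values as JSON. apply_moves: Moves the arm, as the interface text tells. Shifts and turns lie within -1 to 1; 1 stands for 2.5 cm of shift or 0.1 rad of turn. Its arguments: {"type":"object","properties":{"translation":{"type":"array"},"rot":{"type":"array"},"claw":{"type":"array"},"squeeze":{"type":"number"}},"required":["translation","rot","claw"]}

```bash
ls; mkdir -p pics
python3 - <<'E'
from station import env,cams,job
import cv2,numpy as np
np.set_printoptions(precision=4,suppress=True)
s=env.sense();print(s,env.tip_extent)
for n in("scene","top","wrist"):
    print(n,cams.camera_model(n))
    cv2.imwrite(f"pics/{n}0.png",cams.snapshot(n)[:,:,::-1])
E
```

```text
pics
{'t': 0.0, 'qpos': array([ 1.0226,  0.3134,  1.4984, -0.    ,  1.331 , -0.2234]), 'dq': array([-0.0007,  0.0014,  0.0012, -0.0011,  0.002 ,  0.0007]), 'tau': array([  0.    , -40.2223, -25.227 ,   0.0694,   0.0354,  -0.0001]), 'tcp_pos': array([167.4378, 497.3578, 257.1958]), 'tcp_rot': array([[ 0.3192, -0.0006, -0.9477],
       [ 0.9477, -0.0011,  0.3192],
       [-0.0012, -1.    ,  0.0003]]), 'contact_force': array([ 0.5654,  0.0532, -0.0915]), 'wrist_torque': array([-0.0508,  0.0166, -0.0322]), 'opening': 88.07222537039807} 19.0
scene {'vfov': 48.41481811871432, 'cx': 255.72332705711582, 'cy': 192.6676710457429, 'xyz': array([ 162.0763, -680.8306,  883.283 ]), 'attitude': array([[ 0.8979,  0.3206, -0.3016],
       [-0.4401,  0.666 , -0.6023],
       [ 0.0078,  0.6735,  0.7391]])}
top {'vfov': 49.20150331598083, 'cx': 258.609729292098, 'cy': 194.8685389629342, 'xyz': array([ 423.64  ,  -40.1568, 1039.0023]), 'attitude': array([[-0.0119,  0.9963, -0.0851],
       [-0.9997, -0.0135, -0.0188],
       [-0.0199,  0.0848,  0.9962]])}
wrist {'vfov': 59.22021692693697, 'cx': 249.6239514876074, 'cy': 189.69651065619863, 'T_tool_cam': array([[   1.    ,    0.0014,    0.    ,    0.6025],
       [  -0.0004,    0.3034,   -0.9529, -127.0981],
       [  -0.0013,    0.9529,    0.3034,   78.8687],
       [   0.    ,    0.    ,    0.    ,    1.    ]])}
```

View pics/scene0.png

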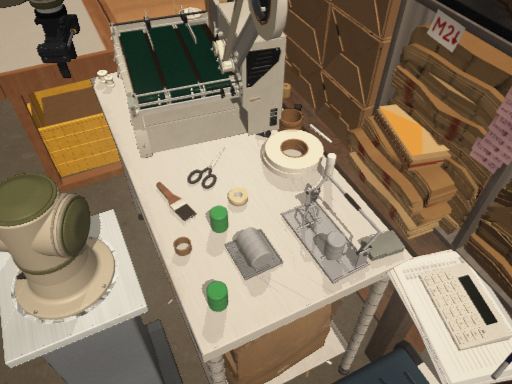

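View pics/top0.png

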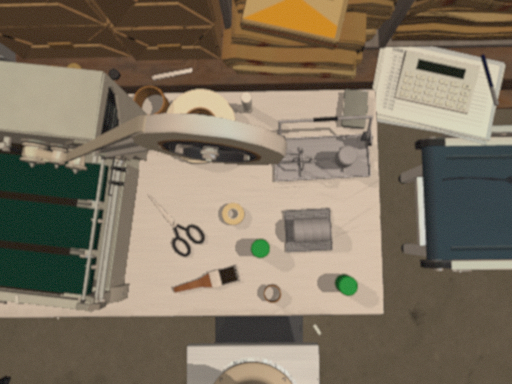

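The scene view shows the beaker in its tray at (252,248) and the rack at (325,240), with the slim beaker on the right-hand peg. In the top view the tray is at (308,230), the slim beaker at (346,156) and the free peg at about (300,160). There is printer machinery up to the left. I'll zoom in next.

```bash
cat > h.py <<'E'
from station import env,cams,job
import cv2,numpy as np
np.set_printoptions(precision=3,suppress=True)
def campose(n,s=None):
    m=cams.camera_model(n)
    if n=="wrist":
        s=s or env.sense(); T=m["T_tool_cam"];R=s["tcp_rot"]
        return m,R@T[:3,:3],R@T[:3,3]+s["tcp_pos"]
    return m,m["attitude"],m["xyz"]
def ray(n,u,v,s=None):
    m,A,p=campose(n,s);f=192/np.tan(np.radians(m["vfov"]/2))
    d=A@np.array([(u-m["cx"])/f,-(v-m["cy"])/f,-1]);return p,d/np.linalg.norm(d)
def plane(n,u,v,z,s=None):
    p,d=ray(n,u,v,s);return p+d*(z-p[2])/d[2]
def proj(n,P,s=None):
    m,A,p=campose(n,s);f=192/np.tan(np.radians(m["vfov"]/2));c=A.T@(np.array(P)-p)
    return np.array([m["cx"]-f*c[0]/c[2],m["cy"]+f*c[1]/c[2]])
def tri(rays):
    M=sum(np.eye(3)-np.outer(d,d) for p,d in rays);b=sum((np.eye(3)-np.outer(d,d))@p for p,d in rays)
    return np.linalg.solve(M,b)
E
python3 - <<'E'
from h import *
a=cv2.imread("pics/top0.png")[100:260,260:390];b=cv2.imread("pics/scene0.png")[150:290,215:405]
a=cv2.resize(a,None,fx=3,fy=3,interpolation=cv2.INTER_CUBIC);b=cv2.resize(b,None,fx=2.1,fy=2.1,interpolation=cv2.INTER_CUBIC)
c=np.zeros((480,800,3),np.uint8);c[:,:390]=a;c[:b.shape[0],395:395+b.shape[1]]=b
cv2.imwrite("pics/crop1.png",c)
print(plane("top",308,230,33),plane("scene",252,248,33),plane("top",320,158,6),tri([ray("top",285,150),ray("scene",283,25)]))
print(plane("top",346,156,74),plane("scene",338,240,74))
E
```

```text
[ 423.85  -138.035   33.   ] [ 421.559 -146.005   33.   ] [ 601.698 -174.299    6.   ] [520.927 -63.283 532.833]
[ 593.743 -225.696   74.   ] [ 599.493 -238.769   74.   ]
```

View pics/crop1.png

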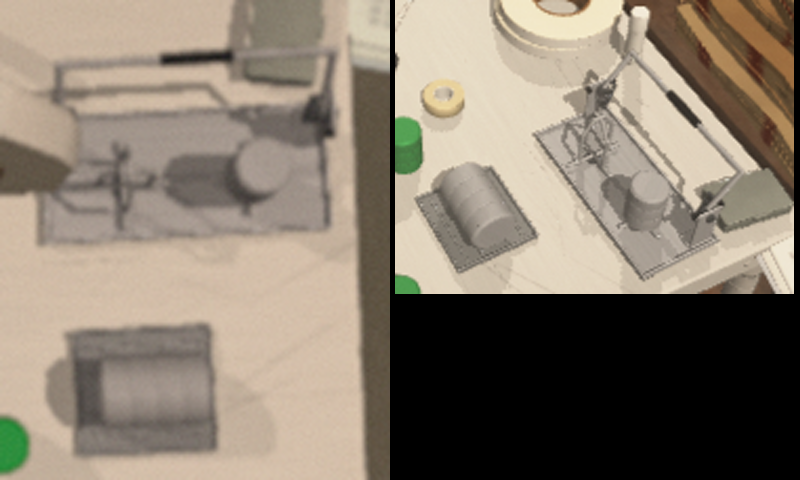

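In the crop the beaker lies mouth-left, at top-view columns 294–331 and rows 219–242. The free peg is at about (300,161), the sleeve at (325,119) and the slim beaker at (347,155). Next I'll work out rough positions and where the printer and wheel stand in the way.

Run:
```python
from h import *
for n,u,v,z in [("top",294.3,230.5,40),("top",330.7,230,40),("top",260+120/3,100+183/3,20),("top",260+195/3,100+57/3,109.5),("top",260+262/3,100+165/3,74.5),
 ("top",260+40/3,100+244/3,6),("top",260+329/3,100+229/3,6),
 ("scene",145,152,0),("scene",250,132,0),("scene",215+285/2.1,150+107/2.1,109.5),("scene",215+(648-395)/2.1,150+190/2.1,74.5),("scene",100,83,0),("top",247,103,100)]:
    print(n,u,v,z,plane(n,u,v,z)[:2])
for a,b in [((140,110),(113,30)),((285,150),(283,20)),((245,97),(334,155))]: print(tri([ray("top",*a),ray("scene",*b)]))
```

```text
top 294.3 230.5 40 [ 423.054 -104.928]
top 330.7 230 40 [ 423.21  -190.952]
top 300.0 161.0 20 [ 592.601 -123.415]
top 325.0 119.0 109.5 [ 672.497 -174.245]
top 347.3333333333333 155.0 74.5 [ 595.951 -228.747]
top 273.3333333333333 181.33333333333331 6 [545.02  -57.578]
top 369.6666666666667 176.33333333333331 6 [ 554.063 -295.467]
scene 145 152 0 [291.638 336.586]
scene 250 132 0 [621.984 283.778]
scene 350.7142857142857 200.95238095238096 109.5 [ 672.539 -174.068]
scene 335.4761904761905 240.47619047619048 74.5 [ 593.161 -237.627]
scene 100 83 0 [249.762 768.724]
top 247 103 100 [715.478   1.636]
[405.11   90.067 557.526]
[519.765 -63.126 541.783]
[739.923   4.796  83.22 ]
```

apply_moves(translation=[[-0.92,0,-0.39],[-0.92,0,-0.39],[-0.92,0,-0.39],[-0.92,0,-0.39],[-0.92,0,-0.39],[-0.92,0,-0.39],[-0.92,0,-0.39],[-0.92,0,-0.39]], rot=[[0,0,0],[0,0,0],[0,0,0],[0,0,0],[0,0,0],[0,0,0],[0,0,0],[0,0,0]], claw=[-1,-1,-1,-1,-1,-1,-1,-1])

```text
t: 0.82
tcp_pos: [182.5, 297.1, 257.5]
tcp_rot: [[0.319, -0.0, -0.948], [0.948, -0.0, 0.319], [-0.0, -1.0, 0.0]]
contact_force: [0.2, -0.0, 0.3]
opening: 87.9
```

```bash
cat >> h.py <<'E'
from scipy.spatial.transform import Rotation as Ro
def rows(R1,p1,n=None,s=None):
    s=s or env.sense();R,p=s["tcp_rot"],s["tcp_pos"]
    w=Ro.from_matrix(R.T@R1).as_rotvec();d=np.array(p1)-p
    n=n or 8*int(np.ceil(max(np.linalg.norm(d)/25,np.linalg.norm(w)/.1)/8))
    print(n,"rows; rot/row",np.round(w/n/.1,2))
    for i in range(n):
        Ri=R@Ro.from_rotvec(w*i/n).as_matrix();print(np.round(Ri.T@d/n/25,2).tolist(),end=", " if i%8<7 else "\n")
def tool(y,x):
    y=np.array(y,float);y/=np.linalg.norm(y);x=np.array(x,float);x-=y*(x@y);x/=np.linalg.norm(x)
    return np.stack([x,y,np.cross(x,y)],1)
E
python3 - <<'E'
from h import *
print(env.sense()["qpos"]);rows(tool([0,0,-1],[1,0,0]),[400,-150,250],24)
E
```

```text
[ 0.68  -0.093  1.956 -0.     1.279 -0.566]
24 rows; rot/row [ 0.    0.52 -0.  ]
[-0.59, 0.01, -0.58], [-0.56, 0.01, -0.61], [-0.53, 0.01, -0.64], [-0.49, 0.01, -0.67], [-0.46, 0.01, -0.69], [-0.42, 0.01, -0.71], [-0.38, 0.01, -0.73], [-0.35, 0.01, -0.75]
[-0.31, 0.01, -0.77], [-0.27, 0.01, -0.78], [-0.22, 0.01, -0.8], [-0.18, 0.01, -0.81], [-0.14, 0.01, -0.82], [-0.1, 0.01, -0.82], [-0.06, 0.01, -0.83], [-0.01, 0.01, -0.83]
[0.03, 0.01, -0.83], [0.07, 0.01, -0.83], [0.12, 0.01, -0.82], [0.16, 0.01, -0.81], [0.2, 0.01, -0.8], [0.24, 0.01, -0.79], [0.28, 0.01, -0.78], [0.32, 0.01, -0.76]
```

apply_moves(translation=[[-0.59,0.01,-0.58],[-0.56,0.01,-0.61],[-0.53,0.01,-0.64],[-0.49,0.01,-0.67],[-0.46,0.01,-0.69],[-0.42,0.01,-0.71],[-0.38,0.01,-0.73],[-0.35,0.01,-0.75]], rot=[[0,0.52,0],[0,0.52,0],[0,0.52,0],[0,0.52,0],[0,0.52,0],[0,0.52,0],[0,0.52,0],[0,0.52,0]], claw=[-1,-1,-1,-1,-1,-1,-1,-1])

```text
t: 1.48
tcp_pos: [255.2, 148.4, 255.7]
tcp_rot: [[0.677, 0.0, -0.736], [0.736, 0.0, 0.677], [0.0, -1.0, -0.0]]
contact_force: [0.6, 0.1, -0.2]
opening: 87.8
```

apply_moves(translation=[[-0.31,0.01,-0.77],[-0.27,0.01,-0.78],[-0.22,0.01,-0.8],[-0.18,0.01,-0.81],[-0.14,0.01,-0.82],[-0.1,0.01,-0.82],[-0.06,0.01,-0.83],[-0.01,0.01,-0.83]], rot=[[0,0.52,0],[0,0.52,0],[0,0.52,0],[0,0.52,0],[0,0.52,0],[0,0.52,0],[0,0.52,0],[0,0.52,0]], claw=[-1,-1,-1,-1,-1,-1,-1,-1])

```text
t: 2.15
tcp_pos: [327.5, -1.0, 253.7]
tcp_rot: [[0.917, -0.0, -0.4], [0.4, -0.0, 0.917], [-0.0, -1.0, -0.0]]
contact_force: [0.6, -0.2, -0.3]
opening: 87.8
```

apply_moves(translation=[[0.03,0.01,-0.83],[0.07,0.01,-0.83],[0.12,0.01,-0.82],[0.16,0.01,-0.81],[0.2,0.01,-0.8],[0.24,0.01,-0.79],[0.28,0.01,-0.78],[0.32,0.01,-0.76]], rot=[[0,0.52,0],[0,0.52,0],[0,0.52,0],[0,0.52,0],[0,0.52,0],[0,0.52,0],[0,0.52,0],[0,0.52,0]], claw=[-1,-1,-1,-1,-1,-1,-1,-1])

```text
t: 2.82
tcp_pos: [399.5, -150.0, 251.5]
tcp_rot: [[1.0, -0.0, 0.005], [-0.005, 0.0, 1.0], [-0.0, -1.0, 0.0]]
contact_force: [0.3, 0.1, 0.3]
opening: 88.2
```

Run:
```python
from h import *
s=env.sense();print(s["qpos"],s["tcp_pos"],s["tcp_rot"])
cv2.imwrite("pics/w1.png",cams.snapshot("wrist")[:,:,::-1])
# hypothesis FK fit
from scipy.optimize import least_squares
D=[([1.0226,.3134,1.4984,0,1.331,-.2234],[167.5,497.45,257.5]),([.68,-.093,1.956,0,1.279,-.566],[182.5,297.1,257.5]),(s["qpos"],s["tcp_pos"])]
def fk(q,L):
    d1,a1,a2,a3,d4,l=L;R1=Ro.from_euler('z',q[0]);R2=R1*Ro.from_euler('y',q[1]);R3=R2*Ro.from_euler('y',q[2])
    R6=R3*Ro.from_euler('z',q[3])*Ro.from_euler('y',q[4])*Ro.from_euler('z',q[5])
    w=np.array([0,0,d1])+R1.apply([a1,0,0])+R2.apply([0,0,a2])+R3.apply([a3,0,d4])
    return w,w+R6.apply([0,0,l]),R6.as_matrix()
r=least_squares(lambda L:np.concatenate([fk(q,[L[0],0,L[1],0,L[2],L[3]])[1]-p for q,p in D]),[300,400,400,250]);print(r.x,r.fun)
for q,p in D:print(fk(q,[r.x[0],0,r.x[1],0,r.x[2],r.x[3]]))
```

```text
[-0.635  0.1    1.779 -0.     1.263 -0.63 ] [ 399.519 -149.981  251.523] [[ 1.    -0.     0.005]
 [-0.005  0.     1.   ]
 [-0.    -1.     0.   ]]
[-4690.679   434.228   383.538 -4626.439] [ 99.281 -60.553  -0.209  73.197 -90.327   0.127 -69.135 -93.517   0.081]
(array([  263.87 ,   432.13 , -4369.144]), array([266.781, 436.897, 257.291]), array([[-0.319, -0.948, -0.001],
       [-0.948,  0.319, -0.001],
       [ 0.001,  0.   , -1.   ]]))
(array([  254.232,   205.588, -4368.811]), array([255.697, 206.773, 257.627]), array([[-0.319, -0.948, -0.   ],
       [-0.948,  0.319, -0.   ],
       [ 0.   ,  0.   , -1.   ]]))
(array([  329.015,  -242.492, -4374.834]), array([ 330.384, -243.498,  251.605]), array([[-1.   ,  0.005, -0.   ],
       [ 0.005,  1.   ,  0.   ],
       [ 0.   ,  0.   , -1.   ]]))
```

View pics/w1.png

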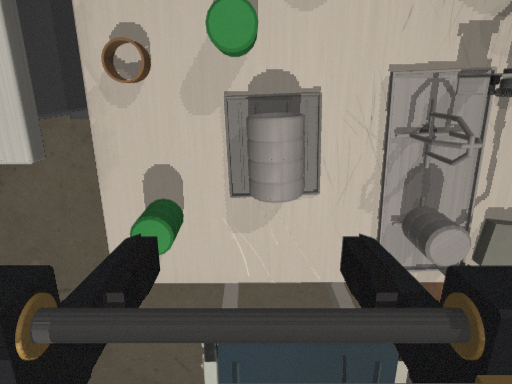

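Run:
```python
from h import *
s=env.sense()
for u,v,z in [(225,93,8),(321,92,8),(320,193,8),(229,196,8),(247,120,35),(303,120,35),(249,190,35),(304,190,35),(275,200,10),(275,115,62),(275,182,62),
 (391,69,6),(379,265,6),(489,72,6),(437,130,14),(448,244,74.5),]: print((u,v,z),plane("wrist",u,v,z,s)[:2])
from scipy.optimize import least_squares
D=[([1.0226,.3134,1.4984,0,1.331,-.2234],[167.5,497.45,257.5]),([.68,-.093,1.956,0,1.279,-.566],[182.5,297.1,257.5]),(s["qpos"],s["tcp_pos"])]
def fk(q,L):
    R1=Ro.from_euler('z',q[0]);R2=R1*Ro.from_euler('y',q[1]);R3=R2*Ro.from_euler('y',q[2])
    return R1.apply([0,L[3],L[0]])+R2.apply([0,0,L[1]])+R3.apply([0,0,L[2]])
r=least_squares(lambda L:np.concatenate([fk(q,L)-p for q,p in D]),[0,400,400,110]);print(r.x,r.fun)
```

```text
(225, 93, 8) [375.474 -83.835]
(321, 92, 8) [476.659 -83.906]
(320, 193, 8) [ 481.496 -196.022]
(229, 196, 8) [ 376.339 -198.53 ]
(247, 120, 35) [ 398.523 -109.275]
(303, 120, 35) [ 454.584 -109.879]
(249, 190, 35) [ 399.697 -182.859]
(304, 190, 35) [ 458.395 -183.5  ]
(275, 200, 10) [ 429.494 -203.314]
(275, 115, 62) [ 424.512 -102.184]
(275, 182, 62) [ 425.289 -166.308]
(391, 69, 6) [548.572 -61.765]
(379, 265, 6) [ 560.404 -291.989]
(489, 72, 6) [651.034 -65.804]
(437, 130, 14) [ 601.912 -124.241]
(448, 244, 74.5) [ 597.355 -228.833]
[-72.523 443.316 385.82  116.239] [-0.221 -0.46  -0.387 -0.316 -0.285  0.237  0.821 -0.516  0.149]
```

```bash
cat >> h.py <<'E'
A2,A3,B=443.3,385.8,116.2
def ik(R,p,L):
    d1=L-72.5;w=np.array(p)-L*R[:,1];rho=np.hypot(w[0],w[1])
    r=np.sqrt(rho**2-B**2);q1=np.arctan2(w[1],w[0])-np.arctan2(B,r);h=w[2]-d1
    D=np.hypot(r,h);c=(D*D-A2*A2-A3*A3)/(2*A2*A3);q3=np.arccos(np.clip(c,-1,1))
    q2=np.arctan2(r,h)-np.arctan2(A3*np.sin(q3),A2+A3*np.cos(q3))
    R3=Ro.from_euler('z',q1)*Ro.from_euler('y',q2+q3)
    e=(R3.inv()*Ro.from_matrix(np.stack([-R[:,0],R[:,2],R[:,1]],1))).as_euler('ZYZ')
    if e[0]<-1.23:e[0]+=2*np.pi
    elb=np.array([0,0,d1])+Ro.from_euler('z',q1).apply([A2*np.sin(q2),B,A2*np.cos(q2)])
    return np.r_[q1,q2,q3,e],w,elb,abs(c)<1
E
python3 - <<'E'
from h import *
G=np.array([427,-150,33.])
s=env.sense();print(ik(s["tcp_rot"],s["tcp_pos"],250)[0],s["qpos"])
for L in(200,300):
  for a in(0,25,45,60):
    t=np.radians(a);S,C=np.sin(t),np.cos(t)
    q,w,e,ok=ik(tool([0,S,-C],[1,0,0]),G,L);print("\nL",L,"a",a,"grasp",q,w,ok)
    for hd in(-40,-12,0,30):
      h=np.radians(hd);u=np.array([np.cos(h),np.sin(h),0])
      q,w,e,ok=ik(tool(C*u-[0,0,S],[-u[1],u[0],0]),[595,-125,70],L);print("  place",hd,q,w,ok)
E
```

```text
[-0.638  0.101  1.778 -0.001  1.262 -0.628] [-0.638  0.104  1.775 -0.001  1.262 -0.629]

L 200 a 0 grasp [-0.597  0.441  2.002  0.     0.699 -0.597] [ 427. -150.  233.] True
  place -40 [-0.258  0.79   2.059  3.599  1.307  1.443] [441.791   3.558  70.   ] True
  place -12 [-0.495  0.767  2.157  2.85   1.362  1.633] [399.37  -83.418  70.   ] True
  place 0 [-0.591  0.771  2.138  2.538  1.379  1.702] [ 395. -125.   70.] True
  place 30 [-0.736  0.821  1.951  1.863  1.46   1.924] [ 421.795 -225.      70.   ] True

L 200 a 25 grasp [-0.743  0.532  1.911  0.37   1.036 -0.987] [ 427.    -234.524  214.262] True
  place -40 [-0.276  0.608  2.025  3.765  0.689  1.251] [456.146  -8.487 154.524] True
  place -12 [-0.482  0.571  2.111  2.753  0.699  1.757] [417.699 -87.314 154.524] True
  place 0 [-0.566  0.578  2.095  2.363  0.763  1.928] [ 413.738 -125.     154.524] True
  place 30 [-0.698  0.649  1.929  1.614  1.02   2.201] [ 438.023 -215.631  154.524] True

L 200 a 45 grasp [-0.826  0.651  1.835  0.517  1.325 -1.13 ] [ 427.    -291.421  174.421] True
  place -40 [-0.31   0.538  1.91   4.522 
[... 1828 characters left out ...]
2 [-0.504  0.465  2.192  2.492  0.346  1.98 ] [387.504 -80.895 282.132] True
  place 0 [-0.608  0.475  2.173  1.98   0.456  2.234] [ 382.868 -125.     282.132] True
  place 30 [-0.761  0.571  1.971  1.238  0.8    2.426] [ 411.288 -231.066  282.132] True

L 300 a 60 grasp [-0.962  0.923  1.59   0.518  1.584 -1.228] [ 427.    -409.808  183.   ] True
  place -40 [-0.303  0.494  1.92  -0.693  0.306 -0.555] [480.093 -28.582 329.808] True
  place -12 [-0.463  0.456  1.988  0.595  0.226 -2.374] [448.278 -93.813 329.808] True
  place 0 [-0.528  0.463  1.976  0.83   0.348 -2.838] [ 445.    -125.     329.808] True
  place 30 [-0.638  0.536  1.843  0.79   0.702  2.949] [ 465.096 -200.     329.808] True
```

Run:
```python
from h import *
s=env.sense()
print("green",plane("wrist",153,238,60,s),plane("top",346,283,60),plane("top",338,283,60))
t=np.radians(38);S,C=np.sin(t),np.cos(t);y=np.array([-.03*S,S,-C]);R=tool(y,[1,.03,0])
G=np.array([427.7,-158,36]);print(G-80*R[:,1],R)
rows(R,G-80*R[:,1],16)
```

```text
green [ 299.756 -225.996   60.   ] [ 301.731 -219.702   60.   ] [ 301.904 -201.423   60.   ]
[ 429.177 -207.245   99.03 ] [[ 1.    -0.018 -0.024]
 [ 0.03   0.616  0.788]
 [ 0.    -0.788  0.616]]
16 rows; rot/row [ 0.42 -0.02  0.01]
[0.07, 0.38, -0.14], [0.07, 0.38, -0.15], [0.07, 0.37, -0.17], [0.07, 0.36, -0.18], [0.07, 0.35, -0.2], [0.07, 0.34, -0.21], [0.07, 0.34, -0.23], [0.07, 0.33, -0.24]
[0.07, 0.32, -0.25], [0.07, 0.3, -0.27], [0.07, 0.29, -0.28], [0.07, 0.28, -0.29], [0.07, 0.27, -0.3], [0.07, 0.26, -0.31], [0.07, 0.24, -0.32], [0.07, 0.23, -0.33]
```

apply_moves(translation=[[0.07,0.38,-0.14],[0.07,0.38,-0.15],[0.07,0.37,-0.17],[0.07,0.36,-0.18],[0.07,0.35,-0.2],[0.07,0.34,-0.21],[0.07,0.34,-0.23],[0.07,0.33,-0.24]], rot=[[0.42,-0.02,0.01],[0.42,-0.02,0.01],[0.42,-0.02,0.01],[0.42,-0.02,0.01],[0.42,-0.02,0.01],[0.42,-0.02,0.01],[0.42,-0.02,0.01],[0.42,-0.02,0.01]], claw=[-1,-1,-1,-1,-1,-1,-1,-1])

```text
t: 3.53
tcp_pos: [413.2, -176.3, 174.8]
tcp_rot: [[1.0, -0.01, -0.013], [0.015, 0.332, 0.943], [-0.005, -0.943, 0.332]]
contact_force: [0.3, -0.5, -0.1]
opening: 88.1
```

apply_moves(translation=[[0.07,0.32,-0.25],[0.07,0.3,-0.27],[0.07,0.29,-0.28],[0.07,0.28,-0.29],[0.07,0.27,-0.3],[0.07,0.26,-0.31],[0.07,0.24,-0.32],[0.07,0.23,-0.33]], rot=[[0.42,-0.02,0.01],[0.42,-0.02,0.01],[0.42,-0.02,0.01],[0.42,-0.02,0.01],[0.42,-0.02,0.01],[0.42,-0.02,0.01],[0.42,-0.02,0.01],[0.42,-0.02,0.01]], claw=[-1,-1,-1,-1,-1,-1,-1,-1])

```text
t: 4.2
tcp_pos: [427.4, -202.7, 98.6]
tcp_rot: [[0.999, -0.024, -0.023], [0.033, 0.624, 0.781], [-0.004, -0.781, 0.624]]
contact_force: [-0.2, 0.4, 0.5]
opening: 87.9
```

Run:
```python
from h import *
s=env.sense();print(s["qpos"],s["tcp_pos"])
for L in(200,250,300,350):print(L,ik(s["tcp_rot"],s["tcp_pos"],L)[0])
cv2.imwrite("pics/w2.png",cams.snapshot("wrist")[:,:,::-1])
G=np.array([427.7,-158,36]);print((s["tcp_rot"].T@(G-s["tcp_pos"]))/25)
```

```text
[-0.885  0.625  1.625  0.388  1.468 -1.073] [ 427.414 -202.661   98.569]
200 [-0.864  0.558  1.713  0.401  1.442 -1.066]
250 [-0.899  0.61   1.655  0.381  1.457 -1.089]
300 [-0.931  0.664  1.591  0.362  1.476 -1.108]
350 [-0.961  0.719  1.52   0.345  1.499 -1.124]
[ 0.082  3.069 -0.168]
```

View pics/w2.png

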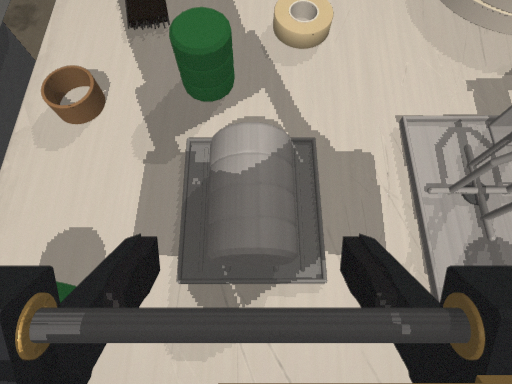

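apply_moves(translation=[[0.01,0.38,-0.02],[0.01,0.38,-0.02],[0.01,0.38,-0.02],[0.01,0.38,-0.02],[0.01,0.38,-0.02],[0.01,0.38,-0.02],[0.01,0.38,-0.02],[0.01,0.38,-0.02]], rot=[[0,0,0],[0,0,0],[0,0,0],[0,0,0],[0,0,0],[0,0,0],[0,0,0],[0,0,0]], claw=[-1,-1,-1,-1,-1,-1,-1,-1])

```text
t: 4.92
tcp_pos: [427.7, -157.7, 36.5]
tcp_rot: [[0.999, -0.024, -0.023], [0.033, 0.622, 0.782], [-0.004, -0.783, 0.623]]
contact_force: [-0.4, 0.5, -0.3]
opening: 88.5
```

apply_moves(translation=[[0,0,0],[0,0,0],[0,0,0],[0,0,0],[0,0,0],[0,0,0],[0,0,0],[0,0,0]], rot=[[0,0,0],[0,0,0],[0,0,0],[0,0,0],[0,0,0],[0,0,0],[0,0,0],[0,0,0]], claw=[-0.2,0,0.2,0.5,0.5,0.5,0.5,0.5], squeeze=15)

```text
t: 5.58
tcp_pos: [427.8, -158.7, 37.4]
tcp_rot: [[0.999, -0.023, -0.023], [0.033, 0.622, 0.783], [-0.004, -0.783, 0.622]]
contact_force: [-0.4, -2.5, 3.3]
opening: 57.9
```

```bash
cat >> h.py <<'E'
def place(R,hd):
    bt=R.T@np.array([-.03,1,0]);bt[0]=0;bt/=np.linalg.norm(bt);b=bt
    h=np.array([np.cos(hd),np.sin(hd),0]);x=np.array([-h[1],h[0],0])
    # tool axes: x_t=x ; world -Z = b1*y+b2*z, h = b2*y - b1*z
    y=-b[1]*np.array([0,0,1])+b[2]*h; return tool(y,x)
E
python3 - <<'E'
from h import *
s=env.sense();R0=s["tcp_rot"];R1=place(R0,np.radians(5));print(R1);w=Ro.from_matrix(R0.T@R1).as_rotvec();print("rot",w,np.linalg.norm(w))
p0=np.array([428,-158,200.]);p1=np.array([500,-135,230.]);qp=None
for k in range(13):
    f=k/12;q,wc,e,ok=ik(R0@Ro.from_rotvec(w*f).as_matrix(),p0+f*(p1-p0),235);print(q,wc.round(),ok)
print(ik(R1,[595,-125,170],235)[0],ik(R1,[595,-125,68],235)[0])
np.savez("pl.npz",R0=R0,R1=R1)
E
```

```text
[[-0.087  0.78  -0.62 ]
 [ 0.996  0.068 -0.054]
 [ 0.    -0.622 -0.783]]
rot [-1.186 -1.756 -0.204] 2.1285722873074873
[-0.833  0.413  1.657  0.413  1.614 -0.962] [ 433. -304.  384.] True
[-0.806  0.372  1.671  0.388  1.536 -1.077] [ 433. -284.  400.] True
[-0.782  0.33   1.694  0.371  1.449 -1.194] [ 430. -263.  413.] True
[-0.761  0.286  1.725  0.361  1.355 -1.315] [ 423. -243.  423.] True
[-0.743  0.242  1.764  0.362  1.254 -1.444] [ 414. -223.  430.] True
[-0.73   0.199  1.808  0.376  1.149 -1.583] [ 403. -205.  434.] True
[-0.721  0.159  1.857  0.406  1.042 -1.738] [ 391. -189.  434.] True
[-0.717  0.121  1.909  0.459  0.935 -1.915] [ 377. -175.  431.] True
[-0.719  0.089  1.963  0.544  0.835 -2.125] [ 363. -164.  425.] True
[-0.727  0.064  2.017  0.668  0.749 -2.377] [ 350. -156.  416.] True
[-0.741  0.047  2.07   0.836  0.688 -2.677] [ 337. -151.  405.] True
[-0.76   0.041  2.118  1.039  0.663 -3.017] [ 326. -149.  391.] True
[-0.782  0.047  2.16   1.247  0.683  2.915] [ 317. -151.  376.] True
[-0.6    0.323  2.011  1.508  0.521  2.742] [-0.6    0.526  2.08   1.958  0.566  2.219]
```

Run:
```python
from h import *
s=env.sense();print(s["tcp_rot"].T@np.array([0,0,160])/25/8)
s["tcp_pos"]=s["tcp_pos"]+[0,0,160];rows(np.load("pl.npz")["R1"],[500,-135,230],32,s)
```

```text
[-0.003 -0.626  0.498]
32 rows; rot/row [-0.37 -0.55 -0.06]
[0.09, -0.02, 0.05], [0.09, -0.02, 0.04], [0.1, -0.02, 0.04], [0.1, -0.02, 0.03], [0.1, -0.02, 0.02], [0.1, -0.02, 0.02], [0.1, -0.02, 0.01], [0.1, -0.02, 0.0]
[0.1, -0.02, -0.0], [0.1, -0.02, -0.01], [0.1, -0.02, -0.01], [0.1, -0.01, -0.02], [0.1, -0.01, -0.03], [0.1, -0.01, -0.03], [0.1, -0.01, -0.04], [0.09, -0.01, -0.04]
[0.09, -0.0, -0.05], [0.09, -0.0, -0.05], [0.09, 0.0, -0.06], [0.08, 0.0, -0.06], [0.08, 0.01, -0.07], [0.07, 0.01, -0.07], [0.07, 0.01, -0.07], [0.07, 0.02, -0.08]
[0.06, 0.02, -0.08], [0.06, 0.02, -0.08], [0.05, 0.03, -0.09], [0.05, 0.03, -0.09], [0.04, 0.03, -0.09], [0.04, 0.04, -0.09], [0.03, 0.04, -0.09], [0.03, 0.04, -0.09]
```

```bash
cat >> h.py <<'E'
def fkp(q,L=235):
    d1=L-72.5;R1=Ro.from_euler('z',q[0]);R2=R1*Ro.from_euler('y',q[1]);R3=R2*Ro.from_euler('y',q[2])
    R6=(R3*Ro.from_euler('ZYZ',q[3:])).as_matrix();R=np.stack([-R6[:,0],R6[:,2],R6[:,1]],1)
    return R,R1.apply([0,B,d1])+R2.apply([0,0,A2])+R3.apply([0,0,A3])+L*R[:,1]
E
python3 - <<'E'
from h import *
s=env.sense();R0=s["tcp_rot"]
for hd in(0,-6):
  R1=place(R0,np.radians(hd))
  for p in([540,-130,220],[595,-125,165],[595,-125,68]):print(hd,p,ik(R1,p,235)[0])
R1=place(R0,np.radians(-6));np.savez("pl.npz",R0=R0,R1=R1)
P0=s["tcp_pos"]+[0,0,160];P1=np.array([540,-130,220]);qa=ik(R0,P0,235)[0];qb=ik(R1,P1,235)[0];n=40
X=[fkp(qa+(qb-qa)*k/n) for k in range(n+1)]
T=[];W=[]
for k in range(n):
    T.append(X[k][0].T@(X[k+1][1]-X[k][1])/25);W.append(Ro.from_matrix(X[k][0].T@X[k+1][0]).as_rotvec()/.1)
T=np.round(T,2);W=np.round(W,2);print(abs(T).max(),abs(W).max(),[np.round(x[1]).tolist()+np.round(x[0][:,1],1).tolist() for x in X[::8]])
for k in range(0,n,8):print(T[k:k+8].tolist(),"\n",W[k:k+8].tolist())
E
```

```text
0 [540, -130, 220] [-0.662  0.126  2.103  1.338  0.517  2.957]
0 [595, -125, 165] [-0.569  0.321  2.032  1.626  0.436  2.701]
0 [595, -125, 68] [-0.569  0.518  2.096  2.118  0.517  2.152]
-6 [540, -130, 220] [-0.617  0.114  2.117  1.384  0.401  3.008]
-6 [595, -125, 165] [-0.528  0.313  2.044  1.772  0.334  2.656]
-6 [595, -125, 68] [-0.528  0.512  2.109  2.337  0.463  2.046]
0.27 1.2 [[428.0, -159.0, 197.0, -0.0, 0.6, -0.8], [479.0, -132.0, 194.0, 0.2, 0.6, -0.8], [520.0, -116.0, 200.0, 0.5, 0.5, -0.8], [547.0, -112.0, 211.0, 0.6, 0.3, -0.7], [554.0, -118.0, 219.0, 0.7, 0.1, -0.7], [540.0, -130.0, 220.0, 0.8, -0.1, -0.6]]
[[0.27, 0.12, 0.09], [0.25, 0.12, 0.11], [0.24, 0.12, 0.14], [0.21, 0.12, 0.16], [0.19, 0.11, 0.18], [0.17, 0.11, 0.19], [0.14, 0.11, 0.21], [0.11, 0.1, 0.21]] 
 [[-0.06, 0.96, -0.32], [-0.03, 0.97, -0.33], [0.0, 0.98, -0.33], [0.03, 0.99, -0.33], [0.07, 0.99, -0.32], [0.1, 1.0, -0.31], [0.13, 1.01, -0.3], [0.16, 1.02, -0.28]]
[[0.09, 0.1, 0.22], [0.06, 0.1, 0.22], [0.04, 0.09, 0.22], [0.01, 0.09, 0.21], [-0.01, 0.08, 0.21], [-0.03, 0.08, 0.2], [-0.05, 0.07, 0.18],
[... 487 characters left out ...]
 0.09], [0.27, 1.13, 0.11]]
[[-0.09, 0.01, 0.04], [-0.08, 0.01, 0.03], [-0.07, 0.0, 0.03], [-0.06, -0.01, 0.02], [-0.06, -0.01, 0.02], [-0.05, -0.02, 0.02], [-0.04, -0.03, 0.02], [-0.04, -0.03, 0.03]] 
 [[0.26, 1.14, 0.13], [0.24, 1.14, 0.15], [0.23, 1.15, 0.17], [0.21, 1.15, 0.18], [0.2, 1.16, 0.2], [0.18, 1.16, 0.21], [0.16, 1.17, 0.22], [0.14, 1.17, 0.23]]
[[-0.03, -0.04, 0.03], [-0.03, -0.05, 0.04], [-0.03, -0.05, 0.05], [-0.03, -0.06, 0.06], [-0.04, -0.06, 0.07], [-0.04, -0.07, 0.08], [-0.05, -0.08, 0.08], [-0.07, -0.08, 0.09]] 
 [[0.12, 1.18, 0.24], [0.1, 1.18, 0.25], [0.08, 1.18, 0.25], [0.06, 1.19, 0.26], [0.05, 1.19, 0.26], [0.03, 1.19, 0.26], [0.01, 1.19, 0.26], [-0.01, 1.2, 0.26]]
```

```bash
cat > plan.py <<'E'
from h import *
s=env.sense();R0=s["tcp_rot"]
R1=place(R0,np.radians(-3));np.savez("pl.npz",R0=R0,R1=R1)
P0=s["tcp_pos"]+[0,0,160];P1=np.array([590,-125,166]);qa=ik(R0,P0,235)[0];qb=ik(R1,P1,235)[0];n=48
print(qa,qb,s["tcp_rot"].T@np.array([0,0,160])/25/8)
X=[fkp(qa+(qb-qa)*k/n) for k in range(n+1)]
T=[];W=[]
R=X[0][0];p=X[0][1]
for k in range(n):   # track rounded rows so error does not build up
    t=np.round(R.T@(X[k+1][1]-p)/25,2);w=np.round(Ro.from_matrix(R.T@X[k+1][0]).as_rotvec()/.1,2)
    T.append(t);W.append(w);p=p+R@t*25;R=R@Ro.from_rotvec(w*.1).as_matrix()
T=np.array(T);W=np.array(W);print(abs(T).max(),abs(W).max())
for x in X[::8]: print(np.round(x[1]),np.round(x[0][:,1],2),"beaker low z",round(min(x[1][2]+(x[0]@place_b)[2]*54-29,x[1][2])) if 0 else "")
for k in range(0,n,8):print(T[k:k+8].tolist(),"\n",W[k:k+8].tolist())
E
python3 plan.py
```

```text
[-0.834  0.416  1.659  0.412  1.609 -0.966] [-0.555  0.306  2.051  1.692  0.39   2.681] [-0.003 -0.626  0.498]
0.3 0.99
[ 428. -159.  197.] [-0.02  0.62 -0.78] beaker low z 
[ 485. -130.  189.] [ 0.21  0.61 -0.77] beaker low z 
[ 535. -111.  188.] [ 0.43  0.55 -0.72] beaker low z 
[ 574. -104.  190.] [ 0.61  0.45 -0.66] beaker low z 
[ 597. -106.  190.] [ 0.73  0.3  -0.61] beaker low z 
[ 603. -115.  183.] [ 0.79  0.13 -0.6 ] beaker low z 
[ 590. -125.  166.] [ 0.78 -0.04 -0.62] beaker low z 
[[0.3, 0.14, 0.08], [0.29, 0.15, 0.09], [0.27, 0.14, 0.12], [0.26, 0.15, 0.14], [0.24, 0.14, 0.16], [0.22, 0.15, 0.17], [0.2, 0.14, 0.19], [0.19, 0.14, 0.19]] 
 [[-0.0, 0.73, -0.3], [0.02, 0.74, -0.3], [0.05, 0.75, -0.29], [0.06, 0.76, -0.29], [0.09, 0.76, -0.28], [0.11, 0.77, -0.28], [0.13, 0.78, -0.26], [0.15, 0.79, -0.26]]
[[0.16, 0.15, 0.21], [0.13, 0.13, 0.21], [0.12, 0.14, 0.21], [0.1, 0.14, 0.22], [0.08, 0.13, 0.21], [0.05, 0.13, 0.22], [0.04, 0.13, 0.2], [0.02, 0.13, 0.21]] 
 [[0.16, 0.8, -0.24], [0.18, 0.8, -0.23], [0.2, 0.82, -0.21], [0.21, 0.82, -0.2], [0.22, 0.83, -0.18], [0.23, 0.83
[... 664 characters left out ...]
 0.08], [0.22, 0.94, 0.1], [0.21, 0.95, 0.11]]
[[-0.03, 0.05, 0.05], [-0.03, 0.05, 0.05], [-0.02, 0.04, 0.06], [-0.01, 0.04, 0.05], [-0.0, 0.03, 0.06], [-0.01, 0.02, 0.06], [0.0, 0.02, 0.07], [0.01, 0.02, 0.07]] 
 [[0.2, 0.95, 0.12], [0.2, 0.96, 0.13], [0.19, 0.96, 0.13], [0.17, 0.96, 0.14], [0.17, 0.97, 0.15], [0.17, 0.97, 0.16], [0.15, 0.98, 0.16], [0.14, 0.98, 0.17]]
[[0.0, 0.01, 0.09], [0.0, 0.01, 0.09], [0.01, -0.0, 0.1], [-0.01, -0.0, 0.12], [-0.01, -0.01, 0.12], [-0.01, -0.02, 0.13], [-0.03, -0.01, 0.14], [-0.04, -0.02, 0.15]] 
 [[0.14, 0.98, 0.17], [0.13, 0.98, 0.18], [0.12, 0.98, 0.19], [0.11, 0.99, 0.19], [0.11, 0.99, 0.19], [0.09, 0.99, 0.2], [0.09, 0.99, 0.2], [0.08, 0.99, 0.21]]
```

apply_moves(translation=[[0,-0.63,0.5],[0,-0.63,0.5],[0,-0.63,0.5],[0,-0.63,0.5],[0,-0.63,0.5],[0,-0.63,0.5],[0,-0.63,0.5],[0,-0.63,0.5]], rot=[[0,0,0],[0,0,0],[0,0,0],[0,0,0],[0,0,0],[0,0,0],[0,0,0],[0,0,0]], claw=[0.5,0.5,0.5,0.5,0.5,0.5,0.5,0.5])

```text
t: 6.25
tcp_pos: [428.2, -158.4, 198.8]
tcp_rot: [[0.999, -0.024, -0.023], [0.033, 0.622, 0.782], [-0.005, -0.782, 0.623]]
contact_force: [0.6, -0.5, -1.5]
opening: 57.6
```

apply_moves(translation=[[0.3,0.14,0.08],[0.29,0.15,0.09],[0.27,0.14,0.12],[0.26,0.15,0.14],[0.24,0.14,0.16],[0.22,0.15,0.17],[0.2,0.14,0.19],[0.19,0.14,0.19]], rot=[[0,0.73,-0.3],[0.02,0.74,-0.3],[0.05,0.75,-0.29],[0.06,0.76,-0.29],[0.09,0.76,-0.28],[0.11,0.77,-0.28],[0.13,0.78,-0.26],[0.15,0.79,-0.26]], claw=[0.5,0.5,0.5,0.5,0.5,0.5,0.5,0.5])

```text
t: 6.92
tcp_pos: [486.0, -130.0, 189.1]
tcp_rot: [[0.812, 0.213, 0.543], [-0.546, 0.606, 0.579], [-0.206, -0.767, 0.608]]
contact_force: [-0.6, 0.7, -1.0]
opening: 57.8
```

apply_moves(translation=[[0.16,0.15,0.21],[0.13,0.13,0.21],[0.12,0.14,0.21],[0.1,0.14,0.22],[0.08,0.13,0.21],[0.05,0.13,0.22],[0.04,0.13,0.2],[0.02,0.13,0.21]], rot=[[0.16,0.8,-0.24],[0.18,0.8,-0.23],[0.2,0.82,-0.21],[0.21,0.82,-0.2],[0.22,0.83,-0.18],[0.23,0.83,-0.16],[0.25,0.84,-0.15],[0.24,0.86,-0.13]], claw=[0.5,0.5,0.5,0.5,0.5,0.5,0.5,0.5])

```text
t: 7.58
tcp_pos: [536.0, -111.0, 188.5]
tcp_rot: [[0.28, 0.428, 0.859], [-0.836, 0.549, -0.001], [-0.472, -0.718, 0.512]]
contact_force: [0.2, 0.2, -1.8]
opening: 57.7
```

Run:
```python
from h import *
s=env.sense();print(s["qpos"],s["contact_force"],s["opening"]);print(ik(s["tcp_rot"],s["tcp_pos"],235)[0])
```

```text
[-0.731  0.407  1.747  0.838  1.207  0.274] [ 0.166  0.244 -1.847] 57.715232276545
[-0.74   0.38   1.788  0.839  1.203  0.257]
```

Tracking well; I'll continue the turn.

apply_moves(translation=[[0.01,0.12,0.19],[-0.01,0.12,0.19],[-0.02,0.12,0.18],[-0.03,0.11,0.16],[-0.05,0.11,0.15],[-0.05,0.1,0.15],[-0.05,0.1,0.13],[-0.06,0.1,0.12]], rot=[[0.26,0.85,-0.11],[0.26,0.87,-0.1],[0.26,0.87,-0.07],[0.26,0.88,-0.06],[0.27,0.89,-0.04],[0.26,0.89,-0.03],[0.26,0.9,0],[0.26,0.9,0]], claw=[0.5,0.5,0.5,0.5,0.5,0.5,0.5,0.5])

```text
t: 8.25
tcp_pos: [574.6, -103.3, 190.7]
tcp_rot: [[-0.325, 0.606, 0.726], [-0.617, 0.445, -0.649], [-0.716, -0.659, 0.229]]
contact_force: [-0.0, 0.1, -1.2]
opening: 58.1
```

apply_moves(translation=[[-0.06,0.09,0.1],[-0.06,0.09,0.1],[-0.06,0.08,0.09],[-0.06,0.08,0.07],[-0.05,0.07,0.07],[-0.05,0.07,0.06],[-0.04,0.06,0.06],[-0.04,0.06,0.05]], rot=[[0.26,0.92,0.03],[0.25,0.91,0.03],[0.24,0.93,0.06],[0.24,0.92,0.06],[0.24,0.94,0.08],[0.22,0.94,0.08],[0.22,0.94,0.1],[0.21,0.95,0.11]], claw=[0.5,0.5,0.5,0.5,0.5,0.5,0.5,0.5])

```text
t: 8.92
tcp_pos: [597.9, -105.4, 190.1]
tcp_rot: [[-0.65, 0.731, 0.209], [0.033, 0.301, -0.953], [-0.759, -0.612, -0.22]]
contact_force: [-0.4, 0.0, -1.4]
opening: 57.9
```

apply_moves(translation=[[-0.03,0.05,0.05],[-0.03,0.05,0.05],[-0.02,0.04,0.06],[-0.01,0.04,0.05],[0,0.03,0.06],[-0.01,0.02,0.06],[0,0.02,0.07],[0.01,0.02,0.07]], rot=[[0.2,0.95,0.12],[0.2,0.96,0.13],[0.19,0.96,0.13],[0.17,0.96,0.14],[0.17,0.97,0.15],[0.17,0.97,0.16],[0.15,0.98,0.16],[0.14,0.98,0.17]], claw=[0.5,0.5,0.5,0.5,0.5,0.5,0.5,0.5])

```text
t: 9.58
tcp_pos: [603.5, -114.3, 182.7]
tcp_rot: [[-0.488, 0.791, -0.369], [0.725, 0.131, -0.676], [-0.487, -0.597, -0.637]]
contact_force: [0.2, 0.6, -2.1]
opening: 57.8
```

Run:
```python
from h import *
s=env.sense();print(s["qpos"],s["contact_force"],s["opening"]);print(ik(s["tcp_rot"],s["tcp_pos"],235)[0])
```

```text
[-0.593  0.368  1.923  1.454  0.588  2.116] [ 0.241  0.648 -2.051] 57.82122930819306
[-0.601  0.324  1.985  1.477  0.592  2.082]
```

apply_moves(translation=[[0,0.01,0.09],[0,0.01,0.09],[0.01,0,0.1],[-0.01,0,0.12],[-0.01,-0.01,0.12],[-0.01,-0.02,0.13],[-0.03,-0.01,0.14],[-0.04,-0.02,0.15]], rot=[[0.14,0.98,0.17],[0.13,0.98,0.18],[0.12,0.98,0.19],[0.11,0.99,0.19],[0.11,0.99,0.19],[0.09,0.99,0.2],[0.09,0.99,0.2],[0.08,0.99,0.21]], claw=[0.5,0.5,0.5,0.5,0.5,0.5,0.5,0.5])

```text
t: 10.25
tcp_pos: [590.3, -124.8, 166.1]
tcp_rot: [[0.056, 0.781, -0.623], [0.998, -0.042, 0.038], [0.004, -0.624, -0.782]]
contact_force: [0.3, 0.4, -1.5]
opening: 57.9
```

Run:
```python
from h import *
s=env.sense();print(s["qpos"],s["tcp_pos"],"\n",s["tcp_rot"]@np.load("pl.npz")["R0"].T@np.array([-.03,1,0]))
W=cams.snapshot("wrist");S=cams.snapshot("scene");T=cams.snapshot("top")
for n,i in zip(("w3","s3","t3"),(W,S,T)):cv2.imwrite(f"pics/{n}.png",i[:,:,::-1])
f=lambda i,r:cv2.resize(i[r[0]:r[1],r[2]:r[3],::-1],(400,300),interpolation=cv2.INTER_CUBIC)
c=np.zeros((600,800,3),np.uint8);c[:300,:400]=f(S,(155,275,270,430));c[:300,400:]=f(T,(90,210,250,410));c[300:,:400]=f(W,(0,384,0,512))
cv2.imwrite("pics/m3.png",c)
```

```text
[-0.549  0.354  1.984  1.647  0.382  2.739] [ 590.302 -124.786  166.142] 
 [-0.002  0.007 -1.   ]
```

View pics/m3.png

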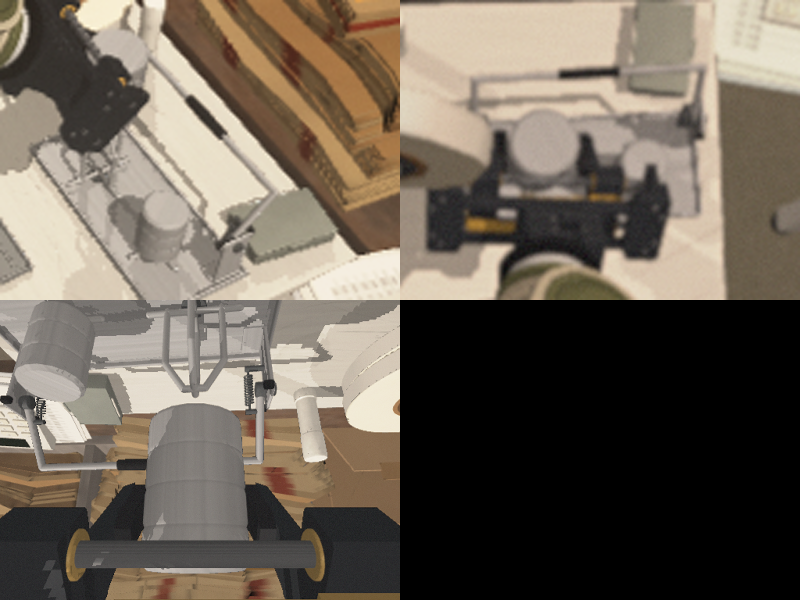

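Run:
```python
from h import *
g=lambda n,x,y,w,h,k:cv2.resize(cv2.imread(f"pics/{n}.png")[y:y+h,x:x+w],None,fx=k,fy=k,interpolation=cv2.INTER_CUBIC)
c=np.zeros((600,800,3),np.uint8)
for im,(X,Y) in [(g("w3",170,0,180,190,2),(0,0)),(g("w1",395,80,100,100,4),(400,0)),(g("scene0",270,180,60,60,6),(0,400)[::1] if 0 else (0,390)),(g("t3",280,120,100,48,4),(400,402))]:
    h,w=im.shape[:2];h=min(h,600-Y);w=min(w,800-X);c[Y:Y+h,X:X+w]=im[:h,:w]
cv2.imwrite("pics/m4.png",c)
```

```text
(no output)
```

View pics/m4.png

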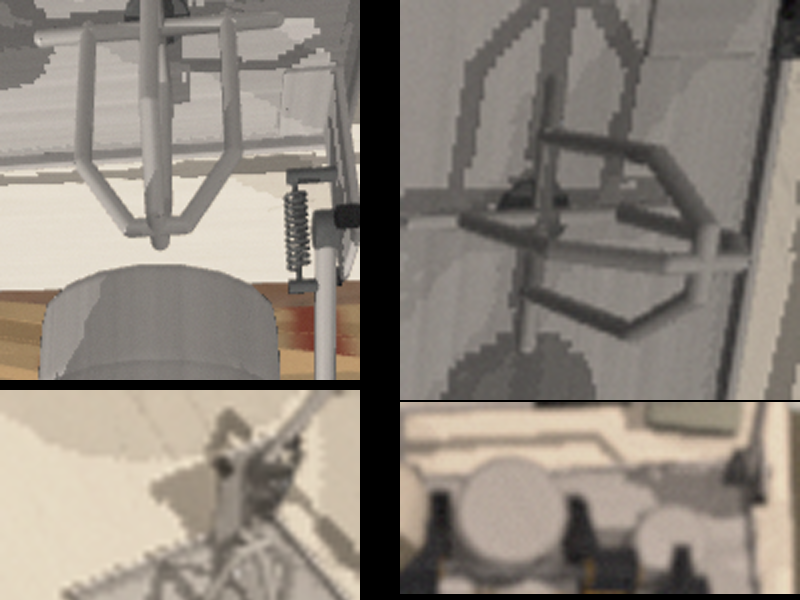

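Run:
```python
from h import *
s=env.sense()
import copy
s1=dict(tcp_rot=np.array([[1,0,.005],[-.005,0,1],[0,-1,0]]),tcp_pos=np.array([399.52,-149.98,251.52]))
print("pegtop w1",plane("wrist",471.3,145.5,82,s1))
p,d=ray("wrist",249,114,s);print("pegtop lateral now at x=594:",p+d*(594-p[0])/d[0])
print("tri",tri([ray("wrist",471.3,145.5,s1),ray("wrist",249,114,s)]))
p,d=ray("wrist",250.3,160,s);print("beaker lateral at x~565:",p+d*(563-p[0])/d[0])
zb=166+30
print("beaker disc top",plane("top",307.75,147.25,zb),"slim",plane("top",280+270/4,120+130/4,74.5))
```

```text
pegtop w1 [ 595.957 -126.001   82.   ]
pegtop lateral now at x=594: [ 594.    -124.632   83.517]
tri [ 595.185 -125.248   82.922]
beaker lateral at x~565: [ 563.    -122.412  125.42 ]
beaker disc top [ 591.421 -125.331  196.   ] slim [ 601.809 -229.306   74.5  ]
```

apply_moves(translation=[[0,0.1,0.1],[0,0.1,0.1],[0,0.1,0.1],[0,0.1,0.1],[0,0.1,0.1],[-0.01,0.09,0.11],[-0.01,0.09,0.11],[0,0,0]], rot=[[0,0,0],[0,0,0],[0,0,0],[0,0,0],[0,0,0],[0,0,0],[0,0,0],[0,0,0]], claw=[0.5,0.5,0.5,0.5,0.5,0.5,0.5,0.5])

```text
t: 11.07
tcp_pos: [592.5, -125.4, 141.0]
tcp_rot: [[0.052, 0.781, -0.623], [0.999, -0.04, 0.033], [0.001, -0.624, -0.782]]
contact_force: [-0.1, 0.4, -1.7]
opening: 57.9
```

Run:
```python
from h import *
s=env.sense();print(s["qpos"],s["tcp_pos"],s["contact_force"],s["wrist_torque"])
W=cams.snapshot("wrist");cv2.imwrite("pics/w5.png",W[:,:,::-1]);S=cams.snapshot("scene");T=cams.snapshot("top")
c=np.zeros((600,800,3),np.uint8)
c[:400,:400]=cv2.resize(W[40:240,150:350,::-1],(400,400),interpolation=cv2.INTER_CUBIC)
c[:400,400:]=cv2.resize(S[165:265,270:370,::-1],(400,400),interpolation=cv2.INTER_CUBIC)
c[400:,:400]=cv2.resize(T[125:175,280:380,::-1],(400,200),interpolation=cv2.INTER_CUBIC)
cv2.imwrite("pics/m5.png",c)
```

```text
[-0.548  0.41   1.993  1.803  0.392  2.567] [ 592.488 -125.419  141.013] [-0.056  0.398 -1.671] [0.004 0.5   0.05 ]
```

View pics/m5.png

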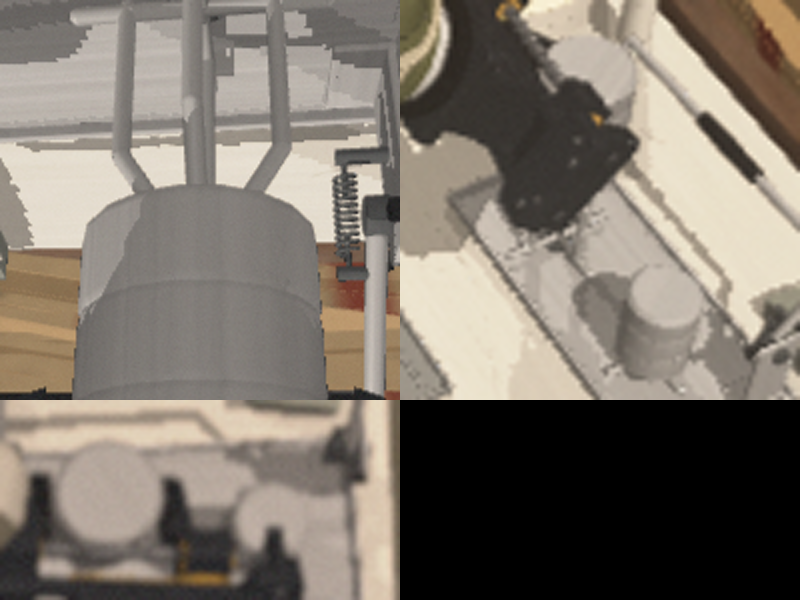

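Run:
```python
from h import *
for n,a,b in(("beaker",(307,148.5),(318,182.5)),("slim",(347.5,154.5),(336,238.75))):
    z=171.5 if n=="beaker" else 74.5
    print(n,tri([ray("top",*a),ray("scene",*b)]),plane("top",*a,z),plane("scene",*b,z))
```

```text
beaker [ 597.748 -128.174  163.989] [ 593.673 -126.184  171.5  ] [ 596.021 -134.66   171.5  ]
slim [ 598.984 -230.686   69.028] [ 597.118 -229.166   74.5  ] [ 597.007 -233.985   74.5  ]
```

apply_moves(translation=[[0,0.08,0.09],[0,0.07,0.1],[0,0.08,0.09],[0,0.07,0.1],[0,0.08,0.09],[0,0.07,0.1],[0,0.08,0.09],[0,0.07,0.09]], rot=[[0,0,0],[0,0,0],[0,0,0],[0,0,0],[0,0,0],[0,0,0],[0,0,0],[0,0,0]], claw=[0.5,0.5,0.5,0.5,0.5,0.5,0.5,0.5])

```text
t: 11.88
tcp_pos: [592.8, -125.5, 117.6]
tcp_rot: [[0.052, 0.781, -0.622], [0.999, -0.041, 0.033], [0.0, -0.623, -0.782]]
contact_force: [0.4, 1.4, -1.2]
opening: 57.9
```

apply_moves(translation=[[0,0.07,0.1],[0,0.08,0.09],[0,0.07,0.1],[0,0.08,0.09],[0,0,0],[0,0,0],[0,0,0],[0,0,0]], rot=[[0,0,0],[0,0,0],[0,0,0],[0,0,0],[0,0,0],[0,0,0],[0,0,0],[0,0,0]], claw=[0.5,0.5,0.5,0.5,0.5,0.5,0.5,0.5])

```text
t: 12.55
tcp_pos: [592.7, -125.4, 105.9]
tcp_rot: [[0.052, 0.781, -0.622], [0.999, -0.041, 0.033], [0.0, -0.623, -0.782]]
contact_force: [-0.1, 0.8, -1.1]
opening: 57.9
```

apply_moves(translation=[[0,0.07,0.1],[0,0.08,0.09],[0,0.07,0.1],[0,0.08,0.09],[0,0.07,0.1],[0,0.08,0.09],[0,0.07,0.1],[0,0.08,0.09]], rot=[[0,0,0],[0,0,0],[0,0,0],[0,0,0],[0,0,0],[0,0,0],[0,0,0],[0,0,0]], claw=[0.5,0.5,0.5,0.5,0.5,0.5,0.5,0.5])

```text
t: 13.22
tcp_pos: [592.6, -125.4, 81.2]
tcp_rot: [[0.052, 0.781, -0.622], [0.999, -0.041, 0.033], [0.0, -0.623, -0.782]]
contact_force: [-0.7, -0.7, -1.2]
opening: 57.8
```

apply_moves(translation=[[0,0.05,0.06],[0,0.05,0.06],[0,0.05,0.06],[0,0.05,0.06],[0,0,0],[0,0,0],[0,0,0],[0,0,0]], rot=[[0,0,0],[0,0,0],[0,0,0],[0,0,0],[0,0,0],[0,0,0],[0,0,0],[0,0,0]], claw=[0.5,0.5,0.5,0.5,0.5,0.5,0.5,0.5])

```text
t: 13.88
tcp_pos: [592.7, -125.4, 73.8]
tcp_rot: [[0.052, 0.781, -0.622], [0.999, -0.041, 0.033], [0.0, -0.623, -0.782]]
contact_force: [-0.7, 0.0, -0.8]
opening: 58.0
```

apply_moves(translation=[[0,0.02,0.02],[0,0.01,0.02],[0,0.02,0.02],[0,0.01,0.02],[0,0.02,0.02],[0,0.02,0.02],[0,0,0],[0,0,0]], rot=[[0,0,0],[0,0,0],[0,0,0],[0,0,0],[0,0,0],[0,0,0],[0,0,0],[0,0,0]], claw=[0.5,0.5,0.5,0.5,0.5,0.5,0.5,0.5])

```text
t: 14.55
tcp_pos: [593.0, -125.5, 70.7]
tcp_rot: [[0.052, 0.782, -0.621], [0.999, -0.041, 0.033], [0.0, -0.622, -0.783]]
contact_force: [-9.2, 0.9, 8.8]
opening: 58.0
```

apply_moves(translation=[[0,0.02,0.02],[0,0.01,0.02],[0,0.02,0.02],[0,0,0],[0,0,0],[0,0,0],[0,0,0],[0,0,0]], rot=[[0,0,0],[0,0,0],[0,0,0],[0,0,0],[0,0,0],[0,0,0],[0,0,0],[0,0,0]], claw=[0.5,0.5,0.5,0.5,0.5,0.5,0.5,0.5])

```text
t: 15.22
tcp_pos: [593.6, -125.6, 69.8]
tcp_rot: [[0.052, 0.784, -0.619], [0.999, -0.041, 0.032], [0.0, -0.62, -0.785]]
contact_force: [-13.3, 0.9, 16.7]
opening: 57.8
```

Run:
```python
from h import *
s=env.sense();print(s["qpos"],s["contact_force"],s["wrist_torque"])
W=cams.snapshot("wrist");S=cams.snapshot("scene")
c=np.zeros((600,800,3),np.uint8)
c[:400,:400]=cv2.resize(W[:250,125:375,::-1],(400,400),interpolation=cv2.INTER_CUBIC)
c[:400,400:]=cv2.resize(S[165:265,270:370,::-1],(400,400),interpolation=cv2.INTER_CUBIC)
cv2.imwrite("pics/m6.png",c[:400])
```

```text
[-0.547  0.573  2.014  2.181  0.473  2.153] [-13.338   0.87   16.664] [ 0.091 -0.369  0.089]
```

View pics/m6.png

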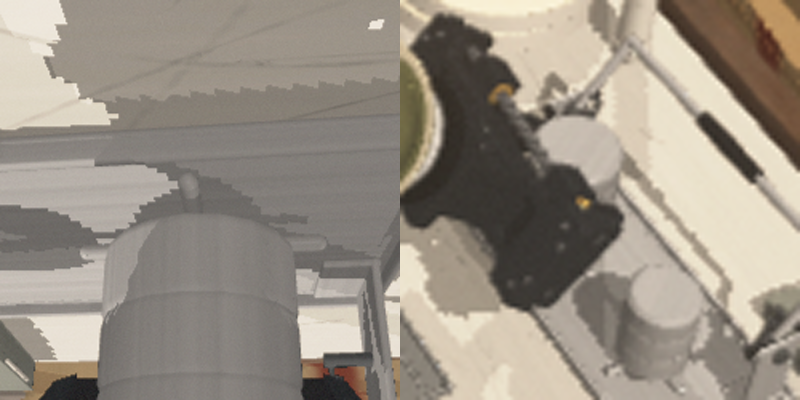

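apply_moves(translation=[[0,-0.02,0.02],[0,-0.02,0.02],[0,-0.01,0],[0,0,0],[0,0,0],[0,0,0],[0,0,0],[0,0,0]], rot=[[0,0,0],[0,0,0],[0,0,0],[0,0,0],[0,0,0],[0,0,0],[0,0,0],[0,0,0]], claw=[0.5,0.5,0.5,0.5,0.5,0.5,0.5,0.5])

```text
t: 15.98
tcp_pos: [593.0, -125.6, 69.9]
tcp_rot: [[0.051, 0.785, -0.617], [0.999, -0.04, 0.032], [0.0, -0.618, -0.786]]
contact_force: [1.7, 1.4, 5.8]
opening: 58.2
```

apply_moves(translation=[[0,0,0],[0,0,0],[0,0,0],[0,0,0],[0,0,0],[0,0,0],[0,0,0],[0,0,0]], rot=[[0,0,0],[0,0,0],[0,0,0],[0,0,0],[0,0,0],[0,0,0],[0,0,0],[0,0,0]], claw=[-0.35,-0.4,-0.45,-0.5,-0.6,-0.6,-0.6,-0.6])

```text
t: 16.65
tcp_pos: [591.3, -125.3, 67.9]
tcp_rot: [[0.052, 0.781, -0.622], [0.999, -0.041, 0.033], [0.0, -0.623, -0.782]]
contact_force: [-0.5, -0.9, 0.2]
opening: 70.2
```

Run:
```python
from h import *
s=env.sense();print(s["t"],s["qpos"],s["tcp_pos"],s["contact_force"],s["opening"])
W=cams.snapshot("wrist");S=cams.snapshot("scene");T=cams.snapshot("top")
c=np.zeros((600,800,3),np.uint8)
c[:400,:400]=cv2.resize(W[:250,125:375,::-1],(400,400),interpolation=cv2.INTER_CUBIC)
c[:400,400:]=cv2.resize(S[165:265,270:370,::-1],(400,400),interpolation=cv2.INTER_CUBIC)
c[400:,:400]=cv2.resize(T[125:175,280:380,::-1],(400,200),interpolation=cv2.INTER_CUBIC)
cv2.imwrite("pics/m7.png",c)
```

```text
16.65 [-0.549  0.574  2.019  2.182  0.473  2.15 ] [ 591.304 -125.345   67.878] [-0.46  -0.868  0.152] 70.16301341498789
```

View pics/m7.png

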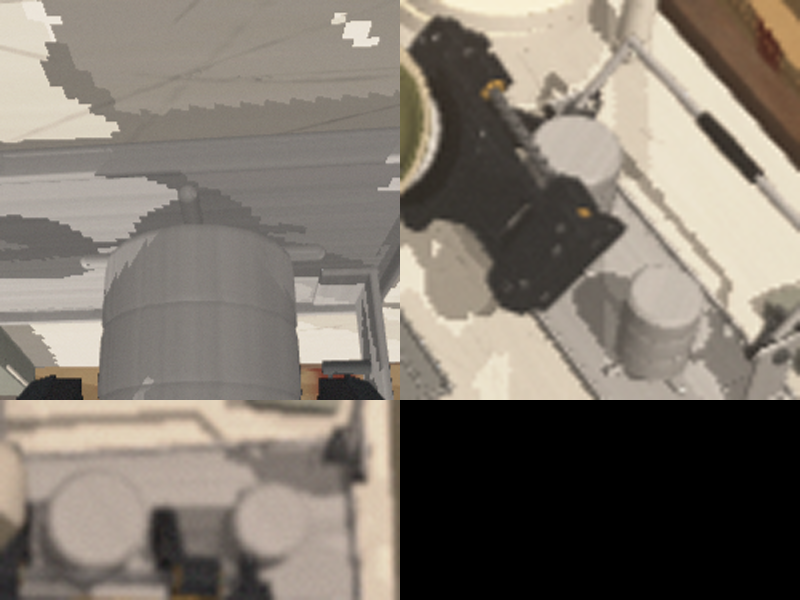

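apply_moves(translation=[[0,-0.2,0],[0,-0.4,0],[0,-0.6,0],[0,-0.7,0],[0,-0.7,0],[0,-0.7,0],[0,-0.7,0],[0,-0.7,0]], rot=[[0,0,0],[0,0,0],[0,0,0],[0,0,0],[0,0,0],[0,0,0],[0,0,0],[0,0,0]], claw=[-0.6,-0.6,-0.6,-0.6,-0.6,-0.6,-0.6,-0.6])

```text
t: 17.47
tcp_pos: [498.2, -120.2, 141.8]
tcp_rot: [[0.052, 0.781, -0.622], [0.999, -0.041, 0.033], [0.0, -0.623, -0.782]]
contact_force: [0.3, -0.5, -0.0]
opening: 70.3
```

```bash
cat > plan2.py <<'E'
from h import *
s=env.sense();print(s["qpos"],s["tcp_pos"],s["contact_force"])
L=235;Rt=tool([0,0,-1],[-.03,1,0]);P1=np.array([500,-165,260])
print("disc",plane("top",304.25,155.25,98.5))
qa=ik(s["tcp_rot"],s["tcp_pos"],L)[0];qb=ik(Rt,P1,L)[0];print(qa,qb,ik(Rt,[700,-175,110],L)[0],ik(Rt,[630,-175,110],L)[0]);n=48
X=[fkp(qa+(qb-qa)*k/n) for k in range(n+1)];T=[];W=[];R,p=X[0]
for k in range(n):
    t=np.round(R.T@(X[k+1][1]-p)/25,2);w=np.round(Ro.from_matrix(R.T@X[k+1][0]).as_rotvec()/.1,2)
    T.append(t);W.append(w);p=p+R@t*25;R=R@Ro.from_rotvec(w*.1).as_matrix()
T=np.array(T);W=np.array(W);print(abs(T).max(),abs(W).max())
for x in X[::8]: print(np.round(x[1]),np.round(x[0][:,1],2))
for k in range(0,n,8):print(T[k:k+8].tolist(),"\n",W[k:k+8].tolist())
E
python3 plan2.py
```

```text
[-0.685  0.255  2.244  1.848  0.502  2.4  ] [ 498.207 -120.213  141.829] [ 0.287 -0.512 -0.037]
disc [ 592.596 -126.874   98.5  ]
[-0.694  0.188  2.315  1.845  0.508  2.395] [-0.541  0.317  1.486  0.     1.339 -2.142] [-0.407  0.874  0.964  0.     1.303 -2.008] [-0.45   0.711  1.268  0.     1.162 -2.05 ]
0.31 1.37
[ 498. -120.  142.] [ 0.78 -0.04 -0.62]
[538. -96. 175.] [ 0.79  0.14 -0.59]
[554. -75. 196.] [ 0.71  0.3  -0.64]
[552. -67. 207.] [ 0.56  0.38 -0.73]
[539. -80. 215.] [ 0.38  0.35 -0.86]
[ 520. -115.  229.] [ 0.18  0.22 -0.96]
[ 500. -165.  260.] [ 0. -0. -1.]
[[0.12, 0.07, -0.3], [0.08, 0.07, -0.31], [0.05, 0.06, -0.29], [0.01, 0.06, -0.29], [-0.01, 0.06, -0.27], [-0.05, 0.06, -0.26], [-0.06, 0.05, -0.24], [-0.09, 0.05, -0.21]] 
 [[-0.1, -1.37, -0.22], [-0.12, -1.37, -0.21], [-0.13, -1.36, -0.2], [-0.14, -1.37, -0.19], [-0.15, -1.36, -0.18], [-0.16, -1.37, -0.17], [-0.17, -1.36, -0.16], [-0.18, -1.36, -0.14]]
[[-0.1, 0.04, -0.2], [-0.12, 0.04, -0.17], [-0.12, 0.03, -0.15], [-0.13, 0.02, -0.12], [-0.13, 0.03, -0.1], [-0.12, 0.01, -0.09], [-0.13, 0.01, -0.06], [-0.11, 0.0, 
[... 911 characters left out ...]
 -0.12, -0.11], [-0.04, -0.13, -0.12], [-0.06, -0.14, -0.12], [-0.07, -0.14, -0.13], [-0.1, -0.15, -0.12], [-0.12, -0.15, -0.13], [-0.13, -0.17, -0.12], [-0.16, -0.16, -0.11]] 
 [[-0.19, -1.23, 0.24], [-0.17, -1.22, 0.26], [-0.16, -1.21, 0.28], [-0.13, -1.2, 0.29], [-0.12, -1.19, 0.31], [-0.09, -1.19, 0.32], [-0.06, -1.17, 0.33], [-0.03, -1.16, 0.34]]
[[-0.19, -0.18, -0.1], [-0.2, -0.18, -0.08], [-0.22, -0.18, -0.07], [-0.24, -0.19, -0.04], [-0.25, -0.2, -0.01], [-0.26, -0.2, 0.01], [-0.27, -0.2, 0.04], [-0.27, -0.21, 0.07]] 
 [[-0.01, -1.15, 0.35], [0.02, -1.14, 0.35], [0.06, -1.13, 0.35], [0.09, -1.12, 0.35], [0.11, -1.1, 0.34], [0.15, -1.1, 0.34], [0.18, -1.08, 0.32], [0.21, -1.07, 0.31]]
```

```bash
sed -i 's/n=48/n=72/; s/n=72$/n=72/' plan2.py; python3 plan2.py | tail -n +12 | sed 's/-0\.0\b\([,\]]\)/0\1/g'
```

```text
[ 527. -101.  223.] [ 0.25  0.27 -0.93]
[ 513. -130.  237.] [ 0.12  0.15 -0.98]
[ 500. -165.  260.] [-0.  0. -1.]
[[0.08, 0.05, -0.2], [0.06, 0.04, -0.21], [0.05, 0.05, -0.2], [0.03, 0.04, -0.2], [0.01, 0.05, -0.19], [0.0, 0.04, -0.19], [-0.01, 0.04, -0.19], [-0.02, 0.04, -0.17]] 
 [[-0.07, -0.91, -0.15], [-0.07, -0.91, -0.14], [-0.08, -0.92, -0.14], [-0.09, -0.91, -0.13], [-0.09, -0.91, -0.14], [-0.09, -0.91, -0.12], [-0.1, -0.91, -0.12], [-0.1, -0.91, -0.12]]
[[-0.04, 0.03, -0.17], [-0.04, 0.04, -0.16], [-0.06, 0.03, -0.15], [-0.06, 0.03, -0.14], [-0.07, 0.03, -0.13], [-0.08, 0.03, -0.12], [-0.08, 0.02, -0.11], [-0.08, 0.02, -0.1]] 
 [[-0.11, -0.91, -0.11], [-0.11, -0.91, -0.1], [-0.12, -0.9, -0.11], [-0.12, -0.91, -0.09], [-0.12, -0.9, -0.09], [-0.13, -0.91, -0.09], [-0.12, -0.9, -0.08], [-0.14, -0.9, -0.08]]
[[-0.09, 0.02, -0.09], [-0.08, 0.02, -0.08], [-0.09, 0.02, -0.07], [-0.09, 0.01, -0.06], [-0.08, 0.01, -0.05], [-0.09, 0.01, -0.04], [-0.08, -0.0, -0.03], [-0.07, 0.0, -0.03]] 
 [[-0.13, -0.91, -0.07], [-0.14, -0.89, -0.07], [-0.14, -0.9, -0.06], [-0.14, -0.9, -0.06], [-0.15,
[... 1521 characters left out ...]
-0.1, -0.08], [-0.09, -0.11, -0.08], [-0.1, -0.11, -0.07], [-0.11, -0.11, -0.07], [-0.13, -0.11, -0.07], [-0.13, -0.12, -0.06], [-0.13, -0.12, -0.05], [-0.15, -0.12, -0.04]] 
 [[-0.05, -0.79, 0.21], [-0.05, -0.78, 0.22], [-0.03, -0.78, 0.23], [-0.02, -0.77, 0.23], [-0.01, -0.77, 0.23], [0.01, -0.76, 0.23], [0.02, -0.76, 0.23], [0.03, -0.75, 0.24]]
[[-0.16, -0.13, -0.03], [-0.16, -0.12, -0.03], [-0.16, -0.13, -0.01], [-0.17, -0.13, 0.01], [-0.18, -0.13, 0.01], [-0.18, -0.14, 0.03], [-0.18, -0.13, 0.04], [-0.18, -0.14, 0.06]] 
 [[0.05, -0.75, 0.23], [0.06, -0.75, 0.23], [0.08, -0.74, 0.23], [0.08, -0.73, 0.23], [0.11, -0.73, 0.22], [0.12, -0.72, 0.22], [0.13, -0.72, 0.21], [0.14, -0.71, 0.21]]
```

apply_moves(translation=[[0.08,0.05,-0.2],[0.06,0.04,-0.2],[0.05,0.05,-0.2],[0.03,0.04,-0.2],[0.01,0.05,-0.19],[0,0.04,-0.19],[-0.01,0.04,-0.19],[-0.02,0.04,-0.17]], rot=[[-0.07,-0.91,-0.15],[-0.07,-0.91,-0.14],[-0.08,-0.91,-0.14],[-0.09,-0.91,-0.13],[-0.09,-0.91,-0.13],[-0.09,-0.91,-0.12],[-0.1,-0.91,-0.12],[-0.1,-0.91,-0.12]], claw=[0,0.5,1,1,1,1,1,1])

```text
t: 18.13
tcp_pos: [527.8, -104.8, 165.1]
tcp_rot: [[-0.435, 0.798, -0.416], [0.763, 0.081, -0.642], [-0.479, -0.597, -0.644]]
contact_force: [-0.2, -0.4, -0.2]
opening: 19.2
```

apply_moves(translation=[[-0.04,0.03,-0.17],[-0.04,0.03,-0.16],[-0.06,0.03,-0.15],[-0.06,0.03,-0.14],[-0.07,0.03,-0.13],[-0.08,0.03,-0.12],[-0.08,0.02,-0.11],[-0.08,0.02,-0.1]], rot=[[-0.11,-0.91,-0.11],[-0.11,-0.91,-0.1],[-0.12,-0.9,-0.1],[-0.12,-0.9,-0.09],[-0.12,-0.9,-0.09],[-0.13,-0.9,-0.09],[-0.13,-0.9,-0.08],[-0.13,-0.9,-0.08]], claw=[1,1,1,1,1,1,1,1])

```text
t: 18.8
tcp_pos: [545.8, -88.5, 183.5]
tcp_rot: [[-0.629, 0.774, 0.067], [0.143, 0.2, -0.969], [-0.764, -0.6, -0.236]]
contact_force: [0.4, 0.6, 0.4]
opening: 0.7
```

apply_moves(translation=[[-0.09,0.02,-0.09],[-0.08,0.02,-0.08],[-0.09,0.02,-0.07],[-0.09,0.01,-0.06],[-0.08,0.01,-0.05],[-0.09,0.01,-0.04],[-0.08,0,-0.03],[-0.07,0,-0.03]], rot=[[-0.13,-0.9,-0.07],[-0.14,-0.9,-0.07],[-0.14,-0.9,-0.06],[-0.14,-0.9,-0.06],[-0.15,-0.9,-0.05],[-0.15,-0.89,-0.04],[-0.15,-0.89,-0.04],[-0.15,-0.89,-0.04]], claw=[1,1,1,1,1,1,1,1])

```text
t: 19.47
tcp_pos: [554.5, -74.9, 196.0]
tcp_rot: [[-0.43, 0.712, 0.555], [-0.53, 0.299, -0.794], [-0.731, -0.635, 0.249]]
contact_force: [-1.3, 0.2, -0.9]
opening: 0.4
```

apply_moves(translation=[[-0.08,0,-0.02],[-0.06,-0.01,-0.01],[-0.06,0,-0.01],[-0.06,-0.01,-0.01],[-0.05,-0.02,0],[-0.04,-0.01,0],[-0.04,-0.03,0],[-0.03,-0.02,0]], rot=[[-0.15,-0.89,-0.03],[-0.16,-0.89,-0.02],[-0.16,-0.88,-0.02],[-0.16,-0.88,-0.01],[-0.16,-0.88,0],[-0.16,-0.88,0.01],[-0.16,-0.88,0.01],[-0.17,-0.87,0.01]], claw=[1,1,1,1,1,1,1,1])

```text
t: 20.13
tcp_pos: [554.8, -67.6, 203.9]
tcp_rot: [[0.058, 0.62, 0.783], [-0.905, 0.364, -0.221], [-0.421, -0.695, 0.582]]
contact_force: [-0.0, -0.2, -0.2]
opening: 0.3
```

apply_moves(translation=[[-0.03,-0.03,0],[-0.02,-0.03,0],[-0.01,-0.03,0],[-0.01,-0.03,0],[0,-0.04,-0.01],[0,-0.05,-0.01],[0,-0.04,-0.02],[0,-0.05,-0.02]], rot=[[-0.17,-0.87,0.02],[-0.17,-0.87,0.03],[-0.17,-0.87,0.04],[-0.17,-0.86,0.05],[-0.17,-0.86,0.05],[-0.17,-0.86,0.06],[-0.16,-0.86,0.07],[-0.16,-0.85,0.08]], claw=[1,1,1,1,1,1,1,1])

```text
t: 20.8
tcp_pos: [549.2, -69.4, 209.0]
tcp_rot: [[0.59, 0.505, 0.63], [-0.807, 0.384, 0.449], [-0.015, -0.773, 0.634]]
contact_force: [0.1, 0.3, -0.6]
opening: 0.4
```

Run:
```python
from h import *
s=env.sense();print(s["qpos"],s["tcp_pos"],s["tcp_rot"],s["contact_force"])
```

```text
[-0.603  0.287  1.819  0.818  0.97  -0.116] [549.228 -69.365 209.006] [[ 0.59   0.505  0.63 ]
 [-0.807  0.384  0.449]
 [-0.015 -0.773  0.634]] [ 0.102  0.35  -0.583]
```

Run:
```python
from h import *
Rt=tool([0,0,-1],[-.03,1,0]);s=env.sense();P=np.array([560,-170,230])
w=Ro.from_matrix(s["tcp_rot"].T@Rt).as_rotvec()
for k in range(5):print(ik(s["tcp_rot"]@Ro.from_rotvec(w*k/4).as_matrix(),s["tcp_pos"]+(P-s["tcp_pos"])*k/4,235)[0])
rows(Rt,P,32)
```

```text
[-0.611  0.261  1.855  0.822  0.968 -0.131]
[-0.624  0.369  1.646  0.627  1.225 -0.6  ]
[-0.588  0.455  1.452  0.408  1.394 -1.065]
[-0.535  0.491  1.34   0.187  1.437 -1.566]
[-0.495  0.466  1.349  0.     1.326 -2.095]
32 rows; rot/row [-0.09 -0.76  0.27]
[0.11, -0.06, -0.03], [0.1, -0.06, -0.04], [0.1, -0.07, -0.05], [0.09, -0.07, -0.06], [0.09, -0.07, -0.06], [0.08, -0.07, -0.07], [0.07, -0.07, -0.08], [0.06, -0.07, -0.08]
[0.06, -0.08, -0.09], [0.05, -0.08, -0.09], [0.04, -0.08, -0.1], [0.03, -0.08, -0.1], [0.02, -0.08, -0.1], [0.01, -0.08, -0.1], [-0.0, -0.07, -0.11], [-0.01, -0.07, -0.11]
[-0.02, -0.07, -0.1], [-0.03, -0.07, -0.1], [-0.04, -0.07, -0.1], [-0.05, -0.07, -0.1], [-0.06, -0.06, -0.1], [-0.07, -0.06, -0.09], [-0.08, -0.06, -0.09], [-0.08, -0.06, -0.08]
[-0.09, -0.05, -0.07], [-0.1, -0.05, -0.07], [-0.1, -0.05, -0.06], [-0.11, -0.04, -0.05], [-0.11, -0.04, -0.05], [-0.12, -0.04, -0.04], [-0.12, -0.03, -0.03], [-0.12, -0.03, -0.02]
```

apply_moves(translation=[[0.11,-0.06,-0.03],[0.1,-0.06,-0.04],[0.1,-0.07,-0.05],[0.09,-0.07,-0.06],[0.09,-0.07,-0.06],[0.08,-0.07,-0.07],[0.07,-0.07,-0.08],[0.06,-0.07,-0.08]], rot=[[-0.09,-0.76,0.27],[-0.09,-0.76,0.27],[-0.09,-0.76,0.27],[-0.09,-0.76,0.27],[-0.09,-0.76,0.27],[-0.09,-0.76,0.27],[-0.09,-0.76,0.27],[-0.09,-0.76,0.27]], claw=[1,1,1,1,1,1,1,1])

```text
t: 21.47
tcp_pos: [551.8, -94.5, 214.0]
tcp_rot: [[0.936, 0.303, 0.18], [-0.309, 0.462, 0.831], [0.169, -0.834, 0.526]]
contact_force: [0.0, 0.6, 0.5]
opening: 0.3
```

apply_moves(translation=[[0.06,-0.08,-0.09],[0.05,-0.08,-0.09],[0.04,-0.08,-0.1],[0.03,-0.08,-0.1],[0.02,-0.08,-0.1],[0.01,-0.08,-0.1],[0,-0.07,-0.11],[-0.01,-0.07,-0.11]], rot=[[-0.09,-0.76,0.27],[-0.09,-0.76,0.27],[-0.09,-0.76,0.27],[-0.09,-0.76,0.27],[-0.09,-0.76,0.27],[-0.09,-0.76,0.27],[-0.09,-0.76,0.27],[-0.09,-0.76,0.27]], claw=[1,1,1,1,1,1,1,1])

```text
t: 22.13
tcp_pos: [554.8, -120.0, 219.6]
tcp_rot: [[0.916, 0.104, -0.388], [0.32, 0.397, 0.86], [0.244, -0.912, 0.33]]
contact_force: [-0.4, -0.7, -0.3]
opening: 0.4
```

apply_moves(translation=[[-0.02,-0.07,-0.1],[-0.03,-0.07,-0.1],[-0.04,-0.07,-0.1],[-0.05,-0.07,-0.1],[-0.06,-0.06,-0.1],[-0.07,-0.06,-0.09],[-0.08,-0.06,-0.09],[-0.08,-0.06,-0.08]], rot=[[-0.09,-0.76,0.27],[-0.09,-0.76,0.27],[-0.09,-0.76,0.27],[-0.09,-0.76,0.27],[-0.09,-0.76,0.27],[-0.09,-0.76,0.27],[-0.09,-0.76,0.27],[-0.09,-0.76,0.27]], claw=[1,1,1,1,1,1,1,1])

```text
t: 22.8
tcp_pos: [557.6, -145.2, 224.8]
tcp_rot: [[0.538, -0.013, -0.843], [0.824, 0.217, 0.523], [0.176, -0.976, 0.127]]
contact_force: [-0.2, 0.1, -0.1]
opening: 0.1
```

apply_moves(translation=[[-0.09,-0.05,-0.07],[-0.1,-0.05,-0.07],[-0.1,-0.05,-0.06],[-0.11,-0.04,-0.05],[-0.11,-0.04,-0.05],[-0.12,-0.04,-0.04],[-0.12,-0.03,-0.03],[-0.12,-0.03,-0.02]], rot=[[-0.09,-0.76,0.27],[-0.09,-0.76,0.27],[-0.09,-0.76,0.27],[-0.09,-0.76,0.27],[-0.09,-0.76,0.27],[-0.09,-0.76,0.27],[-0.09,-0.76,0.27],[-0.09,-0.76,0.27]], claw=[1,1,1,1,1,1,1,1])

```text
t: 23.47
tcp_pos: [560.6, -169.9, 230.0]
tcp_rot: [[-0.044, 0.001, -0.999], [0.999, -0.005, -0.044], [-0.005, -1.0, -0.001]]
contact_force: [0.7, -0.1, 0.3]
opening: 0.4
```

Run:
```python
from h import *
s=env.sense();print(s["qpos"],s["tcp_pos"],s["contact_force"])
W=cams.snapshot("wrist");T=cams.snapshot("top")
c=np.zeros((384,800,3),np.uint8)
c[:,:512]=W[:,:,::-1];c[:288,512:]=cv2.resize(T[100:180,280:360,::-1],(288,288),interpolation=cv2.INTER_CUBIC)
cv2.imwrite("pics/m8.png",c)
rows(tool([0,0,-1],[-.03,1,0]),[702,-176,190],8)
```

```text
[-0.493  0.467  1.349 -0.004  1.323 -2.107] [ 560.646 -169.938  230.036] [ 0.707 -0.068  0.26 ]
8 rows; rot/row [ 0.    0.01 -0.  ]
[-0.06, 0.2, -0.7], [-0.06, 0.2, -0.7], [-0.06, 0.2, -0.7], [-0.06, 0.2, -0.7], [-0.06, 0.2, -0.7], [-0.06, 0.2, -0.7], [-0.06, 0.2, -0.7], [-0.05, 0.2, -0.71]
```

View pics/m8.png

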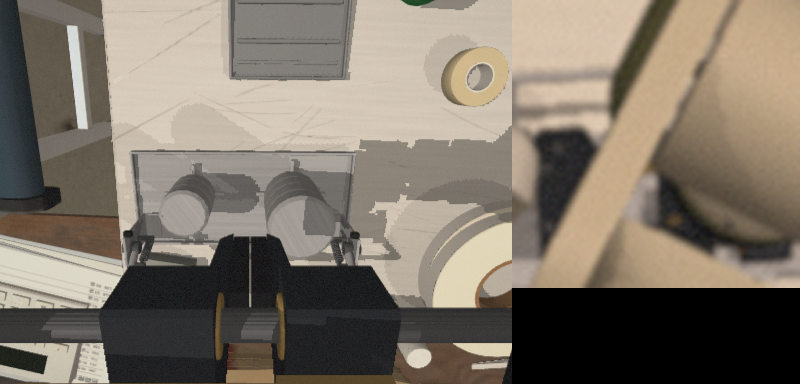

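apply_moves(translation=[[-0.06,0.2,-0.7],[-0.06,0.2,-0.7],[-0.06,0.2,-0.7],[-0.06,0.2,-0.7],[-0.06,0.2,-0.7],[-0.06,0.2,-0.7],[-0.06,0.2,-0.7],[-0.06,0.2,-0.7]], rot=[[0,0,0],[0,0,0],[0,0,0],[0,0,0],[0,0,0],[0,0,0],[0,0,0],[0,0,0]], claw=[1,1,1,1,1,1,1,1])

```text
t: 24.23
tcp_pos: [702.1, -176.1, 189.7]
tcp_rot: [[-0.038, 0.0, -0.999], [0.999, -0.002, -0.038], [-0.002, -1.0, -0.0]]
contact_force: [0.2, 0.3, 0.3]
opening: 0.6
```

apply_moves(translation=[[0,0.4,0],[0,0.4,0],[0,0.4,0],[0,0.4,0],[0,0.4,0],[0,0.4,0],[0,0.4,0],[0,0.4,0]], rot=[[0,0,0],[0,0,0],[0,0,0],[0,0,0],[0,0,0],[0,0,0],[0,0,0],[0,0,0]], claw=[1,1,1,1,1,1,1,1])

```text
t: 24.9
tcp_pos: [701.9, -176.2, 109.0]
tcp_rot: [[-0.041, 0.001, -0.999], [0.999, -0.003, -0.041], [-0.003, -1.0, -0.001]]
contact_force: [-0.4, -1.2, -0.4]
opening: 0.7
```

apply_moves(translation=[[0,0,0.25],[0,0,0.25],[0,0,0.25],[0,0,0.25],[0,0,0.2],[0,0,0.2],[0,0,0.2],[0,0,0.2]], rot=[[0,0,0],[0,0,0],[0,0,0],[0,0,0],[0,0,0],[0,0,0],[0,0,0],[0,0,0]], claw=[1,1,1,1,1,1,1,1])

```text
t: 25.57
tcp_pos: [656.4, -178.0, 109.4]
tcp_rot: [[-0.041, 0.0, -0.999], [0.999, -0.002, -0.041], [-0.002, -1.0, -0.0]]
contact_force: [0.5, -0.1, -0.2]
opening: 0.3
```

apply_moves(translation=[[0,0,0.12],[0,0,0.12],[0,0,0.12],[0,0,0.12],[0,0,0.12],[0,0,0.1],[0,0,0],[0,0,0]], rot=[[0,0,0],[0,0,0],[0,0,0],[0,0,0],[0,0,0],[0,0,0],[0,0,0],[0,0,0]], claw=[1,1,1,1,1,1,1,1])

```text
t: 26.23
tcp_pos: [639.5, -178.8, 109.9]
tcp_rot: [[-0.041, 0.001, -0.999], [0.999, -0.003, -0.041], [-0.003, -1.0, -0.001]]
contact_force: [0.2, 0.0, 0.1]
opening: 0.2
```

Run:
```python
from h import *
s=env.sense();print(s["qpos"],s["tcp_pos"],s["contact_force"])
W=cams.snapshot("wrist");S=cams.snapshot("scene")
c=np.zeros((400,800,3),np.uint8)
c[:300,:400]=cv2.resize(W[:,:,::-1],(400,300));c[:,400:]=cv2.resize(S[155:275,280:400,::-1],(400,400),interpolation=cv2.INTER_CUBIC)
cv2.imwrite("pics/m9.png",c)
```

```text
[-0.448  0.749  1.203 -0.002  1.187 -2.059] [ 639.526 -178.772  109.881] [0.193 0.007 0.051]
```

View pics/m9.png

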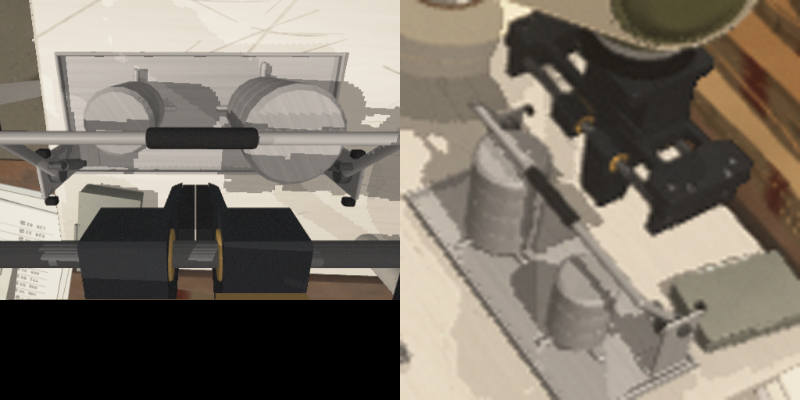

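The bail has sprung closed over both beakers: the wrist view shows the sleeve at about (260,177), in front of the fingers. I'll back off and check numerically.

apply_moves(translation=[[0,0,-0.3],[0,-0.1,-0.3],[0,-0.4,-0.2],[0,-0.8,0],[0,-0.9,0],[0,-0.9,0],[0,-0.8,0],[0,-0.4,0]], rot=[[0,0,0],[0,0,0],[0,0,0],[0,0,0],[0,0,0],[0,0,0],[0,0,0],[0,0,0]], claw=[1,1,1,1,1,1,1,1])

```text
t: 27.0
tcp_pos: [660.0, -177.8, 220.2]
tcp_rot: [[-0.041, 0.005, -0.999], [0.999, -0.004, -0.041], [-0.004, -1.0, -0.004]]
contact_force: [0.5, -0.4, 0.2]
opening: 0.4
```

apply_moves(translation=[[0,0,0],[0,0,0],[0,0,0],[0,0,0],[0,0,0],[0,0,0],[0,0,0],[0,0,0]], rot=[[0,0,0],[0,0,0],[0,0,0],[0,0,0],[0,0,0],[0,0,0],[0,0,0],[0,0,0]], claw=[1,1,1,1,1,1,1,1])

```text
t: 27.67
tcp_pos: [659.4, -177.6, 217.1]
tcp_rot: [[-0.041, 0.001, -0.999], [0.999, -0.003, -0.041], [-0.003, -1.0, -0.001]]
contact_force: [-0.8, -0.9, 1.0]
opening: 0.3
```

Run:
```python
from h import *
s=env.sense();print(s["t"],s["tcp_pos"],s["contact_force"])
s9=dict(tcp_pos=np.array([639.53,-178.77,109.88]),tcp_rot=np.array([[-.041,.001,-.999],[.999,-.003,-.041],[-.003,-1,-.001]]))
print("sleeve",plane("wrist",203*1.28,138*1.28,107.5,s9))
W=cams.snapshot("wrist");S=cams.snapshot("scene")
for n,i in(("wrist",W),("scene",S)):
    m=(i.max(2)<60).astype(np.uint8);k,l,st,c=cv2.connectedComponentsWithStats(m)
    for j in range(1,k):
        if 25<st[j,4]<4000 and (n=="wrist" or (280<c[j][0]<400 and 150<c[j][1]<280)): print(n,c[j],st[j],plane(n,*c[j],107.5,s if n=="wrist" else None))
```

```text
27.6667 [ 659.379 -177.614  217.142] [-0.85  -0.913  0.971]
sleeve [ 596.532 -175.851  107.5  ]
wrist [18.126 81.147] [   0    0   52  144 3072] [ 586.461 -334.972  107.5  ]
wrist [254.422 106.437] [ 214   98   82   17 1299] [ 596.56  -176.535  107.5  ]
wrist [142.134 146.677] [134 137  19  21 127] [ 627.41  -254.654  107.5  ]
wrist [368.586 152.526] [354 145  27  14 116] [625.12  -94.154 107.5  ]
wrist [127.696 173.357] [123 170  10   7  56] [ 647.402 -266.229  107.5  ]
wrist [379.591 173.894] [375 170  10   8  66] [640.406 -83.897 107.5  ]
wrist [482.343 275.986] [472 272  26   9 143] [721.013  11.319 107.5  ]
wrist [428.286 339.262] [417 331  24  12  84] [784.198 -19.387 107.5  ]
wrist [253.676 340.471] [247 337  15   6  34] [ 791.737 -168.533  107.5  ]
wrist [508.086 371.36 ] [502 350  10  34 186] [815.742  58.112 107.5  ]
wrist [ 77.882 365.947] [ 71 362  18   8  76] [ 825.809 -322.565  107.5  ]
wrist [ 13.604 367.482] [  0 364  32   9 139] [ 829.943 -379.739  107.5  ]
scene [364.777 150.399] [ 323  119   83   70 2951] [813.031 -37.696 107.5  ]
```

```bash
python3 -c "
from station import job
print(job.close_job())"
```

```text
the job is handed in; nothing more can be done
None
```

The wide beaker is upside down on the free peg and let go, and the bail has sprung closed over both beakers. I handed the job in at about 28 s; no verdict is reported.

**What I did**
- **Beaker:** I gripped it with the tool tilted, turned it over in the air and lowered it over the peg. It met the rest bars with about 17 N upward, plus about 13 N sideways. I eased the sideways push off, leaving about 6 N of upward force, and then opened the fingers.
- **Bail:** I drew the crossbar towards the robot with closed fingers until it snapped over, then backed the arm clear.

**Last checks**
- **Bail:** the middle of the sleeve measured (596.5, -176.5) mm, taken at its closed height. That is within about 2 mm in x of my estimate of the rack origin, so it is at the closed stop.
- **Beaker:** after release, the top camera put its bottom at about (592.6, -126.9) mm against my peg estimate of about (594.5, -125). That is a difference of 2–3 mm, with calibration good to about 2 mm. In the wrist view its rim was level with the rest bars. Later views showed it upright on the peg after I backed off and after the bail closed.
- **Slim beaker:** it looked upright and in place on its own peg in the pictures.
- **Arm:** it was clear, with contact force at about 1.6 N at most on its noisy last reading.

**Disagreements and gaps**
- The scene camera placed both beakers about 5–8 mm further to the right (-y) than the top camera did, so I relied on the top and wrist views.
- I did not separately measure the scissors or the tape roll at the end. The arm did not come near the scissors, and the tape roll was seen untouched late in the run.

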